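Clip a slide carrier onto the drying stand

TASK

Hang the slide carrier that has the ring up to dry: lift the drying stand's guard arm over its balance point so that it stays standing open by itself, then push the carrier's ring down against the sprung gate of the snap hook until it is inside and the gate snaps shut behind it. Let go, so that the carrier hangs freely from the hook with the guard arm still open, and leave the other things on the bench where they are.

Things in the scene. Friction and masses are not known exactly. Their poses are not given: they have to be found in the camera images.
- hook_seat (a point): Where the centre of the ring's 6 mm end bar lies once home in the snap hook, 148 mm above the bench. Axes: the stand's, x level from hook mouth to shank (away from robot, yaw within 0.25 rad), y left, z up. Fixed J of 8 mm steel wire in its xz plane, top of the bottom wire 3 mm below here; shank rises at x=+20, nose at x=-16 (wire centres, mm). 136 mm free below, to the base plate.
- hook_nose (a point): Top of the hook's upturned nose: 16 mm to -x and 31 mm above hook_seat. The ring must straddle the nose: its far end bar goes down behind the nose (between nose and shank, 28 mm apart), the ring's side bars left and right of it.
- gate_tip (a point): Free end of the sprung gate, a 5.6 mm wire closing the hook's mouth from above. Shut: x=-13, z=+30 mm from hook_seat; its hinge is at x=+17, z=+53. Push the ring's end bar straight down at x about -1 mm from z=+62 to 0: the gate gives way inward and down (3 N at most) and snaps up again over the bar when that is below about z=+9 mm.
- gate (a joint): Angle of the sprung gate of the snap hook in rad: 0 = shut against the nose, up to 0.95 pushed open inward. It springs shut by itself.
- lamp_mid (a point): Centre of a fixed strip lamp 22 x 90 x 22 mm (90 along the stand's y) over the mouth: x=-55, y=-5, z=+147 mm from hook_seat. A vertical tool does not fit under it: hold the carrier with its ring end raised, the tool leaning back towards the robot 35 to 48 degrees (42 is good). The stand's 18 mm post is at x=+55, y=+75 mm from hook_seat, the white base plate is 220 x 270 x 12 mm.
- guard_pivot (a point): Hinge of the guard arm, 165 mm above the bench, at x=-125, y=-115, z=+17 mm from hook_seat in the stand's axes, which are also this point's. The hinge axis is x. A bracket 16 mm wide in x stands beside it on the robot's side.
- guard (a joint): Angle of the guard arm in rad: 0 = lying level across the front of the hook, 1.75 = standing open at its stop, leaning 10 degrees outward. It moves in the stand's yz plane. Let go below its balance point (about 0.63 rad) it falls back to 0; beyond that its counterweight swings it over to 1.75 (upward and to -y). Lifting it takes under 2 N.
- guard_grip (a point): Point on the axis of the guard arm, 225 mm from its hinge, 25 mm from its free end; moves with it. The arm is an aluminium rod, 12 mm thick, 250 mm long, pointing to +y of the stand and 165 mm above the bench when level, a dark counterweight on a stalk at its hinge. Grip it from above with the jaws closing along the stand's x; it can turn between the pads.
- carrier_grip (a point): Centre of the white grip block of the slide carrier with the ring (about 70 g, flat on the bench), 23 mm above its underside. Block 26 (x) by 12 (y) mm, from 6 to 40 mm up, on an aluminium plate 76 x 30 x 6 mm from x=-46 to +30. x points to the ring (within 0.6 rad of world x at the start), z up. Grip across the 12 mm, finger tips 8 mm or more above the bench (over the plate).
- carrier_ring (a point): Centre of the end bar of the carrier's steel D-ring: 6 mm wire, bar along the carrier's y, 66 mm in x from carrier_grip and 20 mm below it (3 mm above the underside). The ring lies in the plane of the plate, the opening inside is 24 mm wide (y) and 33 mm long (x).
- plain_carrier: A second slide carrier of the same make but with no ring: not to be moved. Origin under its grip block, 40 mm tall.
- petri_dish: Clear dish, 90 mm wide and 15 mm high, bystander; origin at the centre of its underside.
- reagent_jar: Brown glass jar, 52 mm wide and 75 mm high, bystander; origin at the centre of its underside.
- wash_bottle: White bottle, 64 mm wide and 140 mm high, bystander; origin at the centre of its underside.
- slide_box: Grey closed box 100 x 90 x 35 mm, bystander; origin at the centre of its underside.
- tip_box: Grey open box with dividers, 90 x 120 x 50 mm, bystander; origin at the centre of its underside.
- marker: Black pen, 14 mm thick and 130 mm long, lying, bystander.
- beaker: Glass beaker, 68 mm wide and 85 mm high, bystander; origin at the centre of its underside.
Things that resemble listed ones, but are neither listed nor needed, are in the scene too. Leave any black or pink look-alike of the part that bears carrier_grip alone.

How it is judged:
On the way, in this order (a step that is already met when the one before it is completed fails the run):
1. the guard arm stands open by itself (beyond 1.6 rad) (value of joint guard above 1.6 rad), for 0.3 s.
2. the ring pushes the gate open (beyond 0.25 rad) (value of joint gate above 0.25 rad and distance between carrier_ring and hook_seat below 0.05 m).
At the end, for the whole second after the job is handed in: The guard arm stands open (beyond 1.6 rad); the gate is shut (under 0.1 rad) with the ring's end bar inside the hook (within about 16 mm of the seat sideways, from 7 mm below to 18 mm above it); the carrier hangs below the hook (its grip block at least 35 mm lower), released (value of joint guard above 1.6 rad and value of joint gate below 0.1 rad and x of carrier_ring in the frame of hook_seat between -0.016 and 0.018 m and y of carrier_ring in the frame of hook_seat between -0.016 and 0.016 m and z of carrier_ring in the frame of hook_seat between -0.007 and 0.018 m and z of carrier_grip in the frame of hook_seat below -0.035 m); the robot touches nothing.
It fails at once if a bystander is moved by more than 30 mm (distance of any of plain_carrier, petri_dish, reagent_jar, wash_bottle, slide_box, tip_box, marker, beaker from where it was at the start of the episode above 0.03 m).
It also fails if it takes over 64 s, if anything falls off the work surface, if the arm or the gripper's body presses on something with over 40 N, if the wrist force passes 120 N, or if a joint passes its speed limit or range.

ROBOT

A 7-joint arm with a two-finger parallel gripper is mounted at the origin on the work surface. World frame = base frame: x ahead of the robot, y to its left, z up, the work surface at z = 0. Lengths are in m, angles in rad, forces in N, time in s.
With the tool pointing down it reaches from about 0.4 to 0.85 m from the base axis. Payload 10.4 kg.
Tool frame: the origin (TCP) lies midway between the tips of the shut fingers; the grasp point (between the pads) lies 19 mm behind it; z points along the fingers, y is the line along which they close (so a half turn about z gives the same grasp; the last joint's range is limited). The gripper opens to 87 mm and grips with 3 to 60 N. Pads are 19 mm wide; open, the fingers measure 117 mm over their backs; the gripper's body (75 mm by 190 mm) begins 51 mm behind the grasp point.
Start: joints at [-0.023, 0.332, -0.065, 1.46, 0.022, 1.35, -0.088], TCP at [0.625, 0, 0.223] pointing down, gripper open.
Joint ranges: [-2.6, 2.6], [-0.5, 2.12], [-1.47, 1.34], [0.16, 2.42], [-1.27, 4.41], [0.06, 2.06], [-2.6, 2.6]. Speed limits (rad/s): [2.22, 2.22, 2.79, 2.79, 3.14, 3.14, 3.14].

INTERFACE

Orientations are given as a rotation vector (axis times angle).
In Python, from plant import * gives the robot as it stands.
- The arm moves only by the tool carry_out, never from a script. Its argument "plan" is a list of rows, each a list of 5 numbers: the opening in per cent of the stroke, from 0 (shut) to 100 (fully open), then the shift along the tool's x, y, z in mm, then the turn about the tool's z in degrees. A call has 1 to 5 rows; each row shifts and turns the commanded pose from where the row before left it, along the tool's axes as they then stand; what a row does not reach is not made up. A row lasts 1/10 s, in which the tool goes at most 50 mm and 8.59 degrees, less where a joint would pass 70% of its speed; a pose out of reach is approached as far as the arm can. A call is refused whole if a number of a shift passes 50 or a number of a turn 8.59, either way. A call with a gripper value outside its range is refused whole. The fingers move at their own pace and stop on an object; "squeeze" is the grip in N (left out, the last holds). Time passes only in rows, so rows that do not move let the fingers close. It gives the time, the measured TCP pose, the force, the opening and the grip force at its end, in the units of the state.
- get_state(): the state, without advancing time (a new reading comes with each control period).
- snapshot(name): name is "scene" or "side" or "wrist"; returns a dict with "frame" (480x640x3 uint8, blue, green, red), "range_z" (480x640 float32, m along the optical axis (not along the pixel's ray), 0 where there is no reading), "fx", "fy", "cx", "cy" (pixels), "dist_coeffs" ([k1, k2, p1, p2, k3] as OpenCV has them; the pictures are not rectified), "position" and "attitude" of the camera in the world; the wrist camera has in their place "hand_eye" (4x4, takes a point from camera to tool coordinates, whose origin is the TCP and whose axes are the flange's). Camera axes: x right, y down, z forward; pixel columns grow to the right and rows downward; lengths in m; the calibration is good to about 2 mm. A picture is of the moment at which its call begins: read the wrist's pose just before it.
- close_job(): hands the job in; it is judged then, once.
The state is a dict: "time": time; "joint_positions": joint angles; "qvel": joint speeds; "joint_torque": joint torques, N m; "tcp_pos": TCP position; "orientation": TCP orientation; "wrist_force": force on the tool from outside, world axes, zero at the start; "wrist_torque": the same for the moment, N m; "finger_gap": finger opening in m; "grasp_force": force on a finger pad.
Only numpy, scipy, OpenCV 4.12 (cv2) and the standard library are available. Lean on these libraries where they do the work, as an engineer would, in place of code of your own. Each camera call takes 0.05 s, during which the arm holds its last target. There are 200 camera calls.

## Working session

There is one attempt and no reset: what is moved stays moved. The work goes in short steps, Python scripts to look and compute and a tool call to move; the robot and the scene stay as the last step left them, time stands still between calls to the robot, and variables do not carry over. Pictures are saved under pics/ and viewed, at most 10 in all, crops included, and the job is handed in when it is done.

Besides the shell and the picture viewer there is one more tool, called after "Emit:" as name(argument=value, ...), one argument or row to a line, values as JSON. carry_out: Moves the arm, as the interface text tells. Its arguments: {"type":"object","properties":{"plan":{"type":"array"},"squeeze":{"type":"number"}},"required":["plan"]}

```bash
ls; mkdir -p pics; python3 - <<'E'
from plant import *
import cv2,numpy as np,pickle
s=get_state();print(s)
d={}
for n in ("scene","side","wrist"):
    d[n]=snapshot(n);cv2.imwrite(f"pics/{n}0.png",d[n]["frame"])
    print(n,{k:v for k,v in d[n].items() if k not in("frame","range_z")})
d['state']=s
pickle.dump(d,open("d0.pkl","wb"))
E
```

```text
pics
{'time': 0.0, 'joint_positions': array([-0.02258724,  0.33289005, -0.06473114,  1.46095494,  0.02160534,
        1.34991438, -0.08849345]), 'qvel': array([-0.00203774,  0.00095839,  0.00094321,  0.00068543, -0.00109454,
       -0.00031286, -0.0013814 ]), 'joint_torque': array([-1.20520472e-04, -6.23245955e+01,  2.44190963e-02, -3.89891267e+01,
       -6.13984605e-02,  3.97891912e-02,  1.87085252e-04]), 'tcp_pos': array([6.24599099e-01, 2.02373119e-06, 2.21736180e-01]), 'orientation': array([-2.22068782e+00, -2.22078927e+00,  1.70269996e-03]), 'wrist_force': array([ 0.07680943, -0.49709385,  0.52717414]), 'wrist_torque': array([ 0.01811791,  0.05505542, -0.03111724]), 'grasp_force': 0.0, 'finger_gap': 0.08687788219367644}
scene {'fx': 607.147755565497, 'fy': 607.147755565497, 'cx': 335.15473533230806, 'cy': 237.50098246452154, 'dist_coeffs': array([-0.12181713,  0.        ,  0.        ,  0.        ,  0.        ]), 'position': array([1.29881557, 1.1168353 , 1.14423538]), 'attitude': array([-0.82315052, -2.42047048,  1.25657325])}
side {'fx': 561.90910561419, 'fy': 561.90910561419, 'cx': 311.02556931180175, 'cy': 237.8894756421512, 'dist_coeffs': array([-0.11731564,  0.        ,  0.        ,  0.        ,  0.        ]), 'position': array([-0.25034476,  0.92540026,  0.93578347]), 'attitude': array([-0.85558709,  2.35651064, -1.29198044])}
wrist {'fx': 345.86873746330514, 'fy': 345.86873746330514, 'cx': 320.91093497320753, 'cy': 239.54994161807835, 'dist_coeffs': array([0.02008752, 0.        , 0.        , 0.        , 0.        ]), 'hand_eye': array([[ 9.02056026e-04, -9.54082129e-01, -2.99543783e-01,
         8.23221658e-02],
       [ 9.99999593e-01,  8.64487988e-04,  2.57935980e-04,
         5.94888425e-04],
       [ 1.28598934e-05, -2.99543894e-01,  9.54082520e-01,
        -1.62571423e-01],
       [ 0.00000000e+00,  0.00000000e+00,  0.00000000e+00,
         1.00000000e+00]])}
```

View pics/scene0.png

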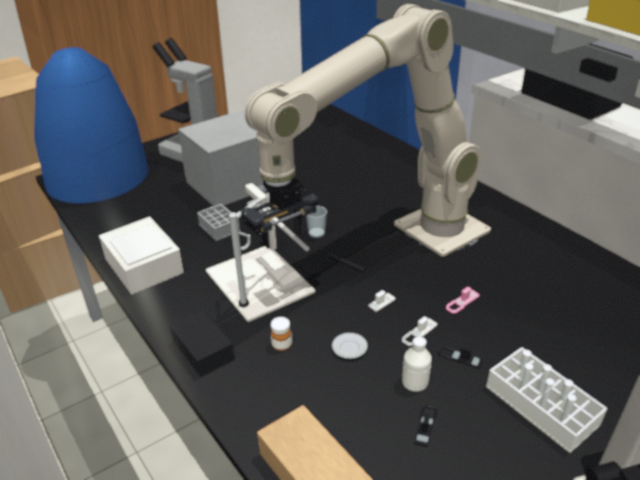

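View pics/side0.png

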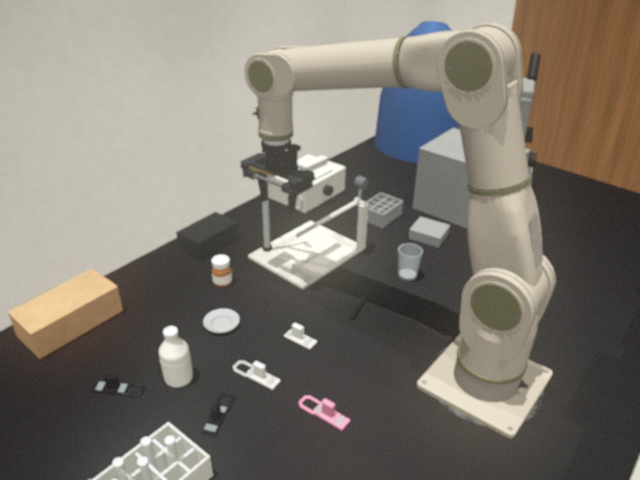

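Scene picture: the white ringed carrier is at (420,330). The look-alikes are the plain white one (381,300), the pink ringed one (463,299), and black ones at (460,357) and (427,425). Only the one at (420,330) is white with a ring. In the side picture it's at (258,372). I'll crop it, and the stand as well.

```bash
cat > h.py <<'E'
import numpy as np,cv2,pickle
from scipy.spatial.transform import Rotation as R
def cam_pose(s,st=None):
    if "hand_eye" in s:
        T=np.eye(4);T[:3,:3]=R.from_rotvec(st["orientation"]).as_matrix();T[:3,3]=st["tcp_pos"]
        return T@s["hand_eye"]
    T=np.eye(4);T[:3,:3]=R.from_rotvec(s["attitude"]).as_matrix();T[:3,3]=s["position"];return T
def K(s): return np.array([[s["fx"],0,s["cx"]],[0,s["fy"],s["cy"]],[0,0,1]])
def cloud(s,st=None):
    u,v=np.meshgrid(np.arange(640.),np.arange(480.))
    p=cv2.undistortPoints(np.stack([u,v],-1).reshape(-1,1,2),K(s),s["dist_coeffs"]).reshape(480,640,2)
    z=s["range_z"];c=np.dstack([p*z[...,None],z]);T=cam_pose(s,st)
    w=c@T[:3,:3].T+T[:3,3];w[z<=0]=np.nan;return w
def proj(s,P,st=None):
    T=np.linalg.inv(cam_pose(s,st))
    return cv2.projectPoints(np.atleast_2d(P).astype(float),cv2.Rodrigues(T[:3,:3])[0],T[:3,3],K(s),s["dist_coeffs"])[0][:,0]
def onray(s,uv,z,st=None):
    T=cam_pose(s,st);p=cv2.undistortPoints(np.array(uv,float).reshape(-1,1,2),K(s),s["dist_coeffs"]).reshape(-1,2)
    d=np.c_[p,np.ones(len(p))]@T[:3,:3].T;return T[:3,3]+d*((z-T[2,3])/d[:,2])[:,None]
E
python3 - <<'E'
from h import *
np.set_printoptions(precision=4,suppress=True)
d=pickle.load(open("d0.pkl","rb"))
for n,(u0,u1,v0,v1) in (("scene",(395,445,312,350)),("side",(225,290,352,395))):
    s=d[n];w=cloud(s);c=w[v0:v1,u0:u1];f=s["frame"][v0:v1,u0:u1].astype(int)
    print(n,"bench z",np.nanmedian(c[...,2]))
    m=(f.min(-1)>90)&(c[...,2]<.06)&(c[...,2]>-.01)&(np.linalg.norm(c[...,:2]-np.nanmedian(c[f.min(-1)>90][:,:2],axis=0),axis=-1)<.09)
    P=c[m];top=P[P[:,2]>.03];print("block top",top.mean(0),len(top),"zmax",P[:,2].max())
    low=P[P[:,2]<.012];q=low[:,:2]-low[:,:2].mean(0);a=np.linalg.svd(q)[2][0];a*=np.sign(a[0]);
    t=(low[:,:2]-top[:,:2].mean(0))@a;print("axis",a,np.degrees(np.arctan2(a[1],a[0])),"extent",t.min(),t.max())
a=cv2.resize(d["scene"]["frame"][215:335,190:350],(640,480),interpolation=cv2.INTER_CUBIC)
cs=cv2.resize(d["scene"]["frame"][280:360,360:490],(520,320),interpolation=cv2.INTER_CUBIC)
b=cv2.resize(d["side"]["frame"][140:290,220:400],(720,600),interpolation=cv2.INTER_CUBIC)
cv2.imwrite("pics/crA.png",cs);cv2.imwrite("pics/crB.png",b)
# stand base
for n in("scene","side"):
    s=d[n];w=cloud(s);f=s["frame"].min(-1);m=(f>100)&(abs(w[...,2]-.012)<.006)&(np.linalg.norm(w[...,:2]-[.72,.05],axis=-1)<.3)
    print(n,"base n",m.sum(),np.nanmin(w[m],0),np.nanmax(w[m],0)); 
    r=cv2.minAreaRect(w[m][:,:2].astype(np.float32)*1000);print(r)
E
```

```text
scene bench z 0.0024580004456501436
block top [0.4024 0.318  0.038 ] 57 zmax 0.04564375662869202
axis [0.9853 0.1709] 9.840780510434653 extent -0.0641669629491857 0.07098788214229793
side bench z -0.0011968519307022918
block top [0.3956 0.3177 0.0363] 70 zmax 0.04358860047062518
axis [0.998  0.0633] 3.63010454835846 extent -0.046644638475508204 0.07927936278057512
scene base n 4043 [ 0.4421 -0.2497  0.006 ] [0.7534 0.292  0.018 ]
((628.4273681640625, 14.382232666015625), (293.76666259765625, 560.03173828125), 13.598871231079102)
side base n 3743 [ 0.443 -0.249  0.006] [0.7516 0.2943 0.018 ]
((621.7575073242188, 14.055633544921875), (280.96832275390625, 562.7893676757812), 13.240668296813965)
```

View pics/crB.png

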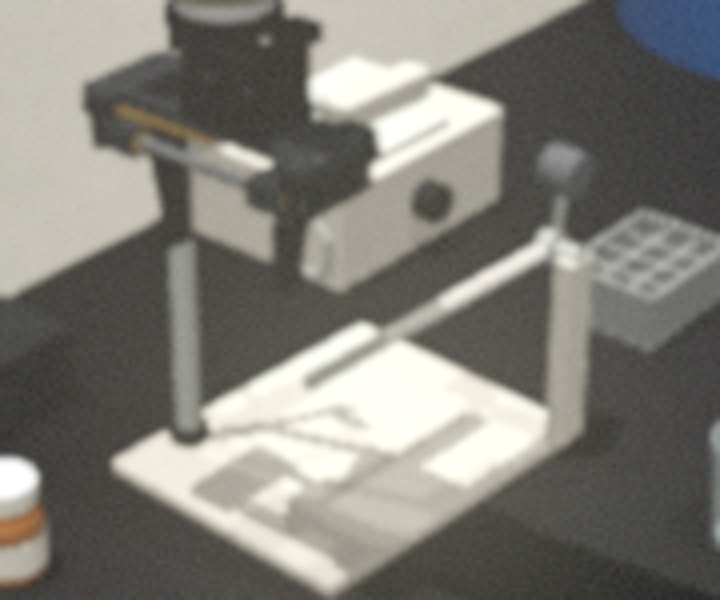

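View pics/crA.png

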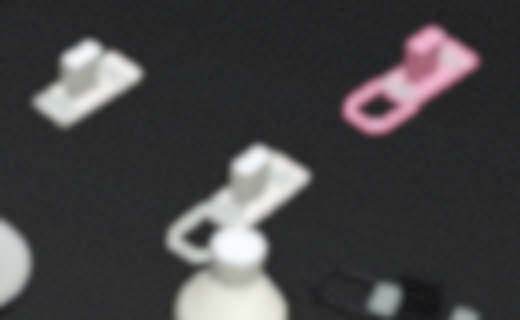

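The crop confirms the target: white, with a ring, at scene (420,330); the plain carrier at (381,300) has no ring. In the side view the rod's free end is near (297,236), its counterweight near (361,182) and the post base near (267,247). Next I'll measure the stand.

```bash
python3 - <<'E'
from h import *
np.set_printoptions(precision=4,suppress=True)
d=pickle.load(open("d0.pkl","rb"))
for n in("scene","side"):
    s=d[n];w=cloud(s);f=s["frame"].min(-1)
    m=((f>60)&(abs(w[...,2]-.012)<.008)&(abs(w[...,0]-.7)<.25)&(abs(w[...,1])<.3)).astype(np.uint8)
    m=cv2.morphologyEx(m,cv2.MORPH_CLOSE,np.ones((3,3)))
    k,l,st,ce=cv2.connectedComponentsWithStats(m);i=1+st[1:,4].argmax();mm=l==i
    P=w[mm];print(n,st[i],"rect",cv2.minAreaRect(P[:,:2].astype(np.float32)*1000),"zmed",np.median(P[:,2]))
s=d["side"];print("corners",onray(s,[(248,256),(304,288),(310.5,220.5)],.012))
w=cloud(s)
# rod: points z .15-.185
for n in("scene","side","wrist"):
    s=d[n];w=cloud(s,d['state']);
    m=(abs(w[...,2]-.168)<.012)&(abs(w[...,0]-.65)<.25)&(abs(w[...,1])<.3)
    P=w[m];print(n,"z~.165 pts",len(P));
    if len(P):
        h,xe,ye=np.histogram2d(P[:,0],P[:,1],bins=[np.arange(.4,.9,.025),np.arange(-.3,.3,.05)]);print(h.astype(int))
W=d["wrist"]["frame"];z=d["wrist"]["range_z"];zz=cv2.applyColorMap((255-np.clip(z/.45,0,1)*255).astype(np.uint8),cv2.COLORMAP_JET)
cv2.imwrite("pics/w0.png",np.hstack([cv2.resize(W,(400,300)),cv2.resize(zz,(400,300))]))
E
```

```text
scene [ 205  246  110   76 4268] rect ((637.9337768554688, -133.6290740966797), (288.8011169433594, 238.0946807861328), 83.34235382080078) zmed nan
side [ 249  221  116   67 3857] rect ((638.4605102539062, -132.5699920654297), (287.4369201660156, 245.035888671875), 86.05717468261719) zmed nan
corners [[ 0.7417  0.0061  0.012 ]
 [ 0.5202  0.0162  0.012 ]
 [ 0.7316 -0.2653  0.012 ]]
scene z~.165 pts 280
[[ 0  0  0  0  0  0  0  0  0  0  0]
 [ 0  0  0  0  0  0  0  0  0  0  0]
 [ 0  0  0  0  0  0  0  0  0  0  0]
 [ 0  0  0  0  0  0  0  0  0  0  0]
 [ 0  0  0  0  0  0  0  0  0  0  0]
 [ 0 20 15 28 20 12  5  0  0  0  0]
 [ 0  0  1 13 32 43 17  0  0  0  0]
 [ 0  0  0  0  0  0  0  0  0  0  0]
 [ 0  0  0  0  0  0  0  0  0  0  0]
 [ 0  0  0  1  0  0  0  0  0  0  0]
 [ 0  0  0 22  0  0  0  0  0  0  0]
 [ 0  0  0  0  0  0  0  0  0  0  0]
 [ 0  0  0  0  5  1  0  0  0  0  0]
 [ 0  0  0  0 33 12  0  0  0  0  0]
 [ 0  0  0  0  0  0  0  0  0  0  0]
 [ 0  0  0  0  0  0  0  0  0  0  0]
 [ 0  0  0  0  0  0  0  0  0  0  0]
 [ 0  0  0  0  0  0  0  0  0  0  0]
 [ 0  0  0  0  0  0  0  0  0  0  0]]
side z~.16
[... 910 characters left out ...]
   0   0   0   0   0   0   0   0   0   0]
 [  0   0   0 258 162 136  54   0   0   0   0]
 [  0   0   0 147 180 292 246   0   0   0   0]
 [  0   0   0   0   0   0   0   0   0   0   0]
 [  0   0   0   0   0   0   0   0   0   0   0]
 [  0   0   0   0   0   0   0   0   0   0   0]
 [  0   0   0   0   0   0   0   0   0   0   0]
 [  0   0   0   0   0   0   0   0   0   0   0]
 [  0   0   0   0   0   0   0   0   0   0   0]
 [  0   0   0   0  32   0   0   0   0   0   0]
 [  0   0   0   0   0   0   0   0   0   0   0]
 [  0   0   0   0   0   0   0   0   0   0   0]
 [  0   0   0   0   0   0   0   0   0   0   0]
 [  0   0   0   0   0   0   0   0   0   0   0]
 [  0   0   0   0   0   0   0   0   0   0   0]]
```

View pics/w0.png

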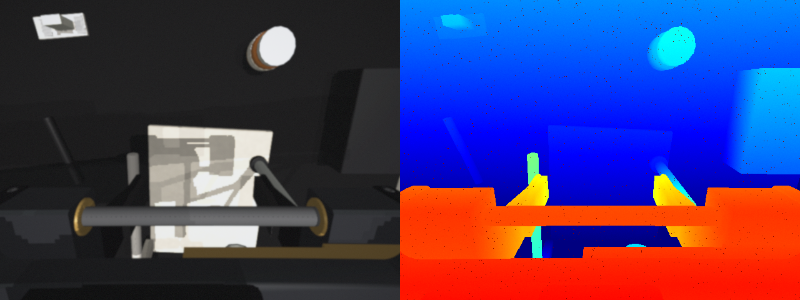

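The wrist view shows the base plate with the post on its far side (right of the image), and the guard rod as the pale bar at about (135,200), to the left of the plate. I'll now fit the rod, post, hook and carrier.

```bash
cat >> h.py <<'E'
def fitstand(d,names=("scene","side"),verbose=True):
    out={}
    for n in names:
        s=d[n];w=cloud(s,d.get('state'));c=cam_pose(s,d.get('state'))[:3,3]
        def sel(lo,hi,r):
            m=np.all((w>lo)&(w<hi),-1);P=w[m];v=P-c;v/=np.linalg.norm(v,axis=1)[:,None];return P+v*r*.785,m
        rod,_=sel([.5,-.2,.15],[.6,.03,.19],.006)
        post,_=sel([.69,-.12,.05],[.78,-.02,.14],.009)
        hook,_=sel([.63,-.17,.13],[.69,-.12,.21],.004)
        out[n]=(rod,post,hook)
        if verbose:
            if len(rod)>5:
                a=np.polyfit(rod[:,1],rod[:,0],1);print(n,"rod n",len(rod),"x=%.4f%+.4f y"%(a[1],a[0]),"yaw",-np.degrees(np.arctan(a[0])),"z",rod[:,2].mean(),"ymax",rod[:,1].max())
            if len(post):print(n,"post",len(post),np.median(post,0))
            if len(hook):print(n,"hook",len(hook),np.median(hook,0),hook.min(0),hook.max(0))
    return out
E
python3 - <<'E'
from h import *
np.set_printoptions(precision=4,suppress=True)
d=pickle.load(open("d0.pkl","rb"))
fitstand(d,("scene","side","wrist"))
# carrier template fit: project block top + ring/plate using both cams: silhouettes
from scipy.optimize import minimize
def mask(s,c):
    hsv=cv2.cvtColor(s["frame"],cv2.COLOR_BGR2HSV);u,v,r=c
    m=((s["frame"].min(-1)>95)&(hsv[...,1]<60)).astype(np.uint8);z=np.zeros_like(m);z[v-r:v+r,u-r:u+r]=1
    return m*z
bx=np.array([[x,y,z] for x in np.linspace(-.013,.013,14) for y in np.linspace(-.006,.006,7) for z in np.linspace(.006,.04,18)])
pl=np.array([[x,y,z] for x in np.linspace(-.046,.030,40) for y in np.linspace(-.015,.015,16) for z in (0,.006)])
rg=[]
for t in np.linspace(.03,.069,24):
    rg+= [[t,y*sg,.003] for y in np.linspace(.012,.018,4) for sg in(1,-1)]
rg+=[[t,y,.003] for t in np.linspace(.063,.069,4) for y in np.linspace(-.018,.018,20)]
M=np.vstack([bx,pl,rg])
cams=[("scene",(420,328,32)),("side",(256,373,34))]
ms={n:mask(d[n],c) for n,c in cams}
# remove bottle in scene: exclude points of cloud above .045
for n in ms:
    w=cloud(d[n]);ms[n][(w[...,2]>.05)&(w[...,2]<.5)]=0
ims={}
def cost(p,show=False):
    r=cv2.Rodrigues(np.array([0,0,p[2]]))[0];Q=M@r.T+[p[0],p[1],0];t=0
    for n in ms:
        uv=proj(d[n],Q)*4;ren=np.zeros((1920//1,2560),np.uint8)
        ui=np.round(uv).astype(int);ren[ui[:,1],ui[:,0]]=1
        ren=cv2.dilate(ren,np.ones((5,5)));ren=cv2.resize(ren.astype(np.float32),(640,480),interpolation=cv2.INTER_AREA)
        e=abs(ren-ms[n]).sum();t+=e
        if show: print(n,e,ms[n].sum(),ren.sum())
    return t
best=min((minimize(cost,[.398,.318,a],method="Nelder-Mead",options=dict(initial_simplex=[[.398,.318,a],[.406,.318,a],[.398,.326,a],[.398,.318,a+.15]],maxiter=70)) for a in (-.1,.1,.3)),key=lambda r:r.fun)
print(best.x,np.degrees(best.x[2]),best.fun);cost(best.x,True)
E
```

```text
scene rod n 186 x=0.5515+0.0462 y yaw -2.645306084091543 z 0.16718526660407068 ymax 0.009006093943377437
scene post 175 [ 0.7307 -0.0574  0.0917]
scene hook 74 [ 0.6624 -0.1305  0.1593] [ 0.6488 -0.1387  0.1344] [ 0.6837 -0.1242  0.2043]
side rod n 268 x=0.5497+0.0495 y yaw -2.835880320818434 z 0.16443230690444768 ymax 0.00865480655161584
side post 165 [ 0.7261 -0.0592  0.0949]
side hook 54 [ 0.6577 -0.1321  0.1589] [ 0.6495 -0.1388  0.1339] [ 0.6787 -0.1262  0.1877]
wrist rod n 1475 x=0.5515+0.0374 y yaw -2.1434628325229395 z 0.16591919401315608 ymax 0.008246853407817537
wrist post 575 [ 0.7302 -0.054   0.0881]
wrist hook 118 [ 0.6727 -0.1305  0.1412] [ 0.66   -0.1323  0.1367] [ 0.6867 -0.129   0.1439]
[0.3961 0.3159 0.1223] 7.007937847891111 273.4375
scene 180.375 542 454.75
side 93.0625 754 686.4375
```

Emit:
carry_out(
  plan=[
    [100,-8,-37,0,2.4],
    [100,-7,-37,0,0],
    [100,0,0,30,0],
    [100,0,0,30,0],
    [100,0,0,15,0],
  ],
  squeeze=15,
)

```text
time: 0.65
tcp_pos: [0.5492, -0.0135, 0.1452]
orientation: [-2.266, -2.173, 0.003]
wrist_force: [0.1, -0.4, -0.2]
finger_gap: 0.0871
grasp_force: 0.0
```

```bash
python3 - <<'E'
from plant import *
from h import *
np.set_printoptions(precision=4,suppress=True)
d={'state':get_state()}
print(d['state']['tcp_pos'],d['state']['orientation'],d['state']['wrist_force'])
for n in("scene","side"): d[n]=snapshot(n)
pickle.dump(d,open("d1.pkl","wb"))
fitstand(d)
a=d["scene"]["frame"][170:320,190:340];b=d["side"]["frame"][140:290,230:380]
cv2.imwrite("pics/p1.png",np.hstack([cv2.resize(a,(400,400)),cv2.resize(b,(400,400))]))
for n in("scene","side"):
    w=cloud(d[n]);m=np.all((w>[.58,-.3,.2])&(w<[.8,-.02,.4]),-1);P=w[m]
    h=np.histogram2d(P[:,0],P[:,1],bins=[np.arange(.58,.8,.02),np.arange(-.3,0,.03)])[0];print(h.astype(int))
    L=P[(P[:,2]>.28)&(P[:,2]<.33)];print(len(L),np.percentile(L,[2,50,98],axis=0) if len(L) else 0)
E
```

```text
[ 0.5492 -0.0135  0.1452] [-2.2663 -2.1731  0.0032] [ 0.0638 -0.4321 -0.1576]
scene rod n 204 x=0.5376-0.0310 y yaw 1.77468312714675 z 0.16722448753284377 ymax 0.014273039908780002
scene post 174 [ 0.7308 -0.0567  0.0904]
scene hook 74 [ 0.6619 -0.1307  0.1576] [ 0.6493 -0.14    0.1357] [ 0.6859 -0.1244  0.2077]
side rod n 221 x=0.5729+0.1617 y yaw -9.186249020237605 z 0.1658613987613329 ymax 0.00940791716336183
side post 169 [ 0.7258 -0.059   0.0949]
[[  0   0   0   0   0   0   0   0  49]
 [  0   0   0   0  27  29  39  20  29]
 [  0   0   0   1  36  43  43  19  58]
 [  0   0   0   0   0   0   2  29  20]
 [  0   0   0   0   0   0   0  30   0]
 [  0   0   0   0   0   2   0  30   1]
 [  0   0   0   0   0   0   0  20   8]
 [  0   0   0   0   0   0   0  25 254]
 [  0   0   0   0   0   0   0   0   2]
 [  0   0   0   0   0   0   0   0   0]
 [  0   0   0   0   0   0   0   0   0]]
485 [[ 0.6052 -0.1711  0.2843]
 [ 0.6286 -0.0871  0.305 ]
 [ 0.7377 -0.0474  0.3154]]
[[  0   0   0   0   4   2   0   0   1]
 [  0   0   0   0  48   2   0   0  35]
 [  0   0   0   0   0   0   0   0  30]
 [  0   0   0   0   0   0   0   0   2]
 [  0   0   0   0   0   0   0  27   0]
 [  0   0   0   0   0   0  13  37   1]
 [  0   0   0   0   0   0  18  69  68]
 [  0   0   0   0   0   0   0  26 143]
 [  0   0   0   0   0   0   0   0   0]
 [  0   0   0   0   0   0   0   0   0]
 [  0   0   0   0   0   0   0   0   0]]
223 [[ 0.5993 -0.1725  0.2816]
 [ 0.6962 -0.0665  0.2992]
 [ 0.7306 -0.0488  0.3098]]
```

View pics/p1.png

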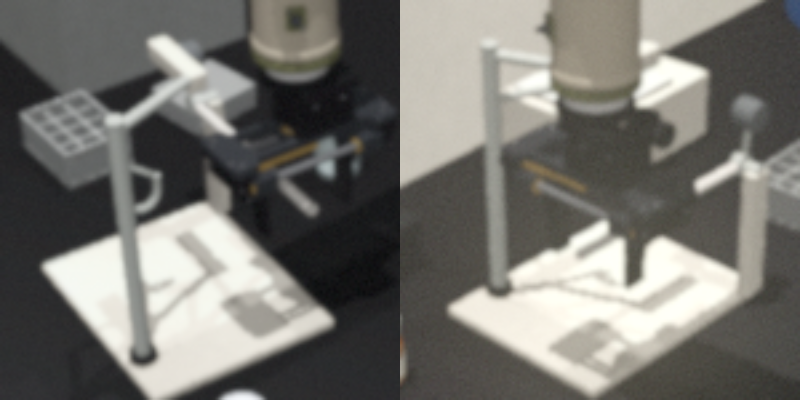

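The rod is between the open fingers. The lamp, and its support running from the top of the post, are at z≈0.30 (left of the gripper, scene crop (175,60)), so I'll grip and lift along the arc.

Emit:
carry_out(
  plan=[
    [0,0,0,0,0],
    [0,0,0,0,0],
    [0,0,0,0,0],
    [0,0,0,0,0],
    [0,0,0,0,0],
  ],
  squeeze=15,
)

```text
time: 1.25
tcp_pos: [0.551, -0.0134, 0.148]
orientation: [2.267, 2.174, 0.001]
wrist_force: [0.3, -0.9, 0.7]
finger_gap: 0.0551
grasp_force: 0.0
```

Emit:
carry_out(
  plan=[
    [0,-1,0,-22.5,0],
    [0,-3.5,0,-22,0],
  ],
)

```text
time: 1.45
tcp_pos: [0.5502, -0.0176, 0.1923]
orientation: [-2.266, -2.175, 0.001]
wrist_force: [-0.7, -0.1, 0.6]
finger_gap: 0.0389
grasp_force: 0.0
```

Fingers close slowly (about 70 mm/s) and hadn't reached the rod. Going back down and waiting for the grip.

Emit:
carry_out(
  plan=[
    [50,3.5,0,22,0],
    [50,1,0,22.5,0],
    [0,0,0,0,0],
    [0,0,0,0,0],
    [0,0,0,0,0],
  ],
)

```text
time: 1.95
tcp_pos: [0.5514, -0.0135, 0.1488]
orientation: [2.267, 2.173, 0.002]
wrist_force: [0.1, 0.4, -0.1]
finger_gap: 0.0274
grasp_force: 0.0
```

Emit:
carry_out(
  plan=[
    [0,0,0,0,0],
    [0,0,0,0,0],
    [0,0,0,0,0],
    [0,0,0,0,0],
    [0,0,0,0,0],
  ],
)

```text
time: 2.45
tcp_pos: [0.5509, -0.0135, 0.1482]
orientation: [2.267, 2.174, 0.001]
wrist_force: [-2.3, -0.0, 5.0]
finger_gap: 0.0115
grasp_force: 15.0
```

Emit:
carry_out(
  plan=[
    [0,-1,0,-22.5,0],
    [0,-3.5,0,-22,0],
    [0,-5.5,0,-22,0],
  ],
)

```text
time: 2.75
tcp_pos: [0.5503, -0.0233, 0.2147]
orientation: [-2.267, -2.175, 0.0]
wrist_force: [1.7, -2.6, -1.4]
finger_gap: 0.0118
grasp_force: 15.0
```

Emit:
carry_out(
  plan=[
    [0,-7.5,0,-21,0],
    [0,-10,0,-20,0],
    [0,-12,0,-19,0],
    [0,-13.5,0,-18,0],
    [0,-15.5,0,-16.5,0],
  ],
)

```text
time: 3.25
tcp_pos: [0.5474, -0.0814, 0.3094]
orientation: [-2.265, -2.175, -0.0]
wrist_force: [-1.0, 0.0, -0.3]
finger_gap: 0.0112
grasp_force: 15.0
```

Emit:
carry_out(
  plan=[
    [0,-17,0,-15,0],
    [0,-18,0,-13,0],
    [0,-19.5,0,-11,0],
    [0,-20.5,0,-9,0],
    [0,-21.5,0,-7,0],
  ],
)

```text
time: 3.75
tcp_pos: [0.5427, -0.1785, 0.3642]
orientation: [-2.265, -2.173, 0.001]
wrist_force: [-6.1, 0.9, 0.2]
finger_gap: 0.0113
grasp_force: 15.0
```

Emit:
carry_out(
  plan=[
    [0,-22,0,-5,0],
    [0,-22,0,-3,0],
    [0,-22.5,0,-0.5,0],
    [0,-16,0,1,0],
  ],
)

```text
time: 4.15
tcp_pos: [0.5385, -0.2627, 0.3713]
orientation: [-2.269, -2.17, 0.003]
wrist_force: [-9.2, 1.7, 1.7]
finger_gap: 0.0116
grasp_force: 15.0
```

Emit:
carry_out(
  plan=[
    [60,0,0,0,0],
    [60,0,0,0,0],
    [60,0,0,0,0],
    [60,0,0,0,0],
    [60,0,0,0,0],
  ],
)

```text
time: 4.65
tcp_pos: [0.5406, -0.2601, 0.3711]
orientation: [2.266, 2.176, 0.0]
wrist_force: [0.2, 0.1, -0.9]
finger_gap: 0.0438
grasp_force: 0.0
```

Emit:
carry_out(
  plan=[
    [60,20,0,-20,0],
    [60,25,0,-25,0],
    [60,25,0,-25,0],
    [60,25,0,-5,0],
    [60,25,0,-5,0],
  ],
)

```text
time: 5.15
tcp_pos: [0.5456, -0.1396, 0.4521]
orientation: [2.266, 2.174, 0.002]
wrist_force: [0.1, 0.2, -0.4]
finger_gap: 0.0521
grasp_force: 0.0
```

```bash
python3 - <<'E'
from plant import *
from h import *
np.set_printoptions(precision=4,suppress=True)
d={'state':get_state()}
st=d['state'];print(st['tcp_pos'],st['orientation'],st['wrist_force'],st['joint_positions'])
for n in("scene","side","wrist"): d[n]=snapshot(n)
pickle.dump(d,open("d2.pkl","wb"))
fitstand(d,("scene","side","wrist"))
a=d["scene"]["frame"][120:320,170:370];b=d["side"]["frame"][90:290,220:420]
cv2.imwrite("pics/p2.png",np.hstack([cv2.resize(a,(400,400)),cv2.resize(b,(400,400))]))
E
```

```text
[ 0.5456 -0.1396  0.4521] [2.2661 2.1741 0.0016] [ 0.1244  0.2102 -0.3585] [ 0.1249  0.1822  0.0551  1.1742 -0.0103  1.7838  0.1354]
scene post 177 [ 0.7306 -0.0571  0.0895]
scene hook 73 [ 0.6631 -0.1305  0.1592] [ 0.6499 -0.1383  0.1359] [ 0.6862 -0.1231  0.208 ]
side post 170 [ 0.7256 -0.0588  0.0926]
side hook 138 [ 0.6807 -0.1329  0.1722] [ 0.6463 -0.1443  0.1364] [ 0.6918 -0.1254  0.2084]
wrist post 275 [ 0.7235 -0.0638  0.0964]
wrist hook 321 [ 0.6818 -0.136   0.1841] [ 0.6593 -0.1435  0.1392] [ 0.6909 -0.1312  0.2063]
```

View pics/p2.png

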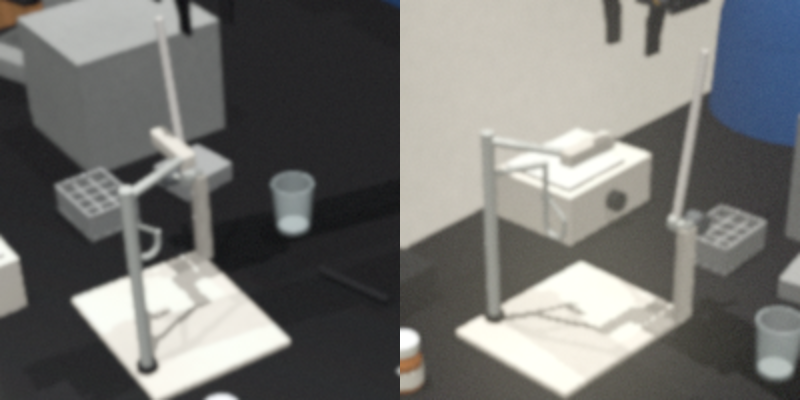

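Guard is standing open (rod vertical, side crop (700,55)–(680,220)), and the hook is at side crop (555,215). The rows can't tilt the tool directly, so I'll try a high reach: joint 6 should saturate there, which ought to lean the tool forward. I'll go to azimuth≈0 and turn 90° for the carrier first.

Emit:
carry_out(
  plan=[
    [60,50,0,0,-8.5],
    [60,50,0,0,-8.5],
    [60,25,0,0,-8.5],
    [60,0,0,0,-8.5],
    [60,0,0,0,-8.5],
  ],
)

```text
time: 5.8
tcp_pos: [0.5358, -0.0169, 0.4509]
orientation: [1.315, 2.853, -0.0]
wrist_force: [0.2, -0.4, -0.3]
finger_gap: 0.052
grasp_force: 0.0
```

Emit:
carry_out(
  plan=[
    [60,0,0,0,-8.5],
    [60,0,0,0,-8.5],
    [60,0,0,0,-8.5],
    [60,0,0,0,-8.5],
    [60,0,0,0,-8.5],
  ],
)

```text
time: 6.3
tcp_pos: [0.5359, -0.0181, 0.4507]
orientation: [-0.195, -3.135, 0.001]
wrist_force: [-0.4, -0.1, -0.4]
finger_gap: 0.0526
grasp_force: 0.0
```

Emit:
carry_out(
  plan=[
    [60,0,0,-50,-2.5],
    [60,0,0,-50,0],
    [60,0,0,-50,0],
    [60,0,0,-50,0],
    [60,0,0,-50,0],
  ],
)

```text
time: 6.8
tcp_pos: [0.5319, -0.0205, 0.59]
orientation: [0.141, 3.104, 0.003]
wrist_force: [0.2, -0.3, -0.5]
finger_gap: 0.0525
grasp_force: 0.0
```

```bash
cat > st.py <<'E'
from plant import *
from h import *
np.set_printoptions(precision=4,suppress=True)
s=get_state();M=R.from_rotvec(s['orientation']).as_matrix()
print(s['time'],"tcp",s['tcp_pos'],"q",s['joint_positions'])
print("tool axes (cols x,y,z)\n",M,"\ntilt",np.degrees(np.arccos(-M[2,2])),"heading of z",np.degrees(np.arctan2(M[1,2],M[0,2])),"wf",s['wrist_force'],"gap",s['finger_gap'],s['grasp_force'])
E
python3 st.py
```

```text
6.8 tcp [ 0.5319 -0.0205  0.59  ] q [-0.3774  0.2137  0.4697  0.8584 -0.1126  2.0554  1.5069]
tool axes (cols x,y,z)
 [[-0.9953  0.0908  0.034 ]
 [ 0.0909  0.9959  0.0006]
 [-0.0338  0.0037 -0.9994]] 
tilt 1.9460940913325626 heading of z 1.09646740311869 wf [ 0.2073 -0.3381 -0.5386] gap 0.052474860236942436 0.0
```

The tool leaned forward 1.9° as joint 6 saturated. I'll see if this builds up.

Emit:
carry_out(
  plan=[
    [60,0,0,-50,0],
    [60,0,0,-50,0],
    [60,0,0,-50,0],
    [60,0,0,-50,0],
    [60,0,0,-50,0],
  ],
)

```text
time: 7.3
tcp_pos: [0.488, -0.0198, 0.6843]
orientation: [0.133, 2.913, 0.009]
wrist_force: [-0.4, 0.1, 0.7]
finger_gap: 0.0522
grasp_force: 0.0
```

```bash
python3 st.py
```

```text
7.3 tcp [ 0.488  -0.0198  0.6843] q [-0.8537  0.0816  0.9336  0.8075 -0.0878  2.0578  1.5002]
tool axes (cols x,y,z)
 [[-0.9705  0.0894  0.2238]
 [ 0.0909  0.9959 -0.0038]
 [-0.2232  0.0167 -0.9746]] 
tilt 12.933271766222399 heading of z -0.9723033000132869 wf [-0.4064  0.1256  0.6957] gap 0.05220060384209565 0.0
```

The tilt builds up and heads straight forward, so the needed 42° lean can be reached this way. 13° still allows the grasp. Before descending I'll check what is around the carrier.

```bash
python3 - <<'E'
from h import *
np.set_printoptions(precision=3,suppress=True)
d=pickle.load(open("d0.pkl","rb"))
for n in("scene","side"):
    w=cloud(d[n]);m=np.all((w>[.25,.12,.02])&(w<[.75,.55,.2]),-1).astype(np.uint8)
    k,l,st,ce=cv2.connectedComponentsWithStats(m)
    for i in range(1,k):
        if st[i,4]>25:
            P=w[l==i];print(n,ce[i].round(),st[i,4],np.percentile(P,[3,97],axis=0).round(3).tolist(),P[:,2].max().round(3))
E
```

```text
scene [380. 296.] 78 [[0.405, 0.159, 0.021], [0.431, 0.175, 0.045]] 0.049
scene [422. 323.] 76 [[0.387, 0.311, 0.021], [0.414, 0.325, 0.043]] 0.046
scene [282. 333.] 420 [[0.705, 0.122, 0.023], [0.748, 0.154, 0.079]] 0.082
scene [417. 364.] 1083 [[0.523, 0.418, 0.025], [0.569, 0.468, 0.142]] 0.146
scene [465. 351.] 105 [[0.378, 0.447, 0.021], [0.398, 0.472, 0.045]] 0.045
side [220. 269.] 360 [[0.696, 0.121, 0.023], [0.738, 0.152, 0.076]] 0.079
side [297. 328.] 102 [[0.401, 0.158, 0.021], [0.428, 0.172, 0.041]] 0.043
side [175. 356.] 1307 [[0.503, 0.415, 0.024], [0.546, 0.466, 0.14]] 0.142
side [259. 367.] 108 [[0.384, 0.31, 0.022], [0.409, 0.324, 0.041]] 0.044
side [215. 408.] 125 [[0.374, 0.446, 0.022], [0.391, 0.472, 0.041]] 0.041
```

Emit:
carry_out(
  plan=[
    [60,15.5,21.3,33.3,0],
    [60,15.5,21.3,33.3,0],
    [60,15.5,21.3,33.3,0],
    [60,15.5,21.3,33.3,0],
    [60,15.5,21.3,33.3,0],
  ],
)

```text
time: 7.8
tcp_pos: [0.4596, 0.0905, 0.5104]
orientation: [0.134, 2.916, 0.013]
wrist_force: [1.3, -0.3, 0.0]
finger_gap: 0.0522
grasp_force: 0.0
```

Emit:
carry_out(
  plan=[
    [60,15.5,21.3,33.3,0],
    [60,15.5,21.3,33.3,0],
    [60,15.5,21.3,33.3,0],
    [60,15.5,21.3,33.3,0],
    [60,15.5,21.3,33.3,0],
  ],
)

```text
time: 8.3
tcp_pos: [0.4311, 0.2029, 0.3327]
orientation: [0.136, 2.916, 0.012]
wrist_force: [0.5, 0.5, 0.6]
finger_gap: 0.0524
grasp_force: 0.0
```

```bash
python3 st.py
```

```text
8.3 tcp [0.4311 0.2029 0.3327] q [-1.1566 -0.2468  0.4312  1.8264  0.256   1.3784  0.7203]
tool axes (cols x,y,z)
 [[-0.9711  0.091   0.2206]
 [ 0.0929  0.9957 -0.002 ]
 [-0.2199  0.0186 -0.9754]] 
tilt 12.746678114033786 heading of z -0.5117423896542903 wf [0.5297 0.4578 0.5747] gap 0.05243631585782548 0.0
```

Emit:
carry_out(
  plan=[
    [60,15.5,21.3,33.3,-2.5],
    [60,15.5,21.3,33.3,-2.5],
    [60,15.5,21.3,33.3,-2.5],
    [60,15.5,21.3,33.3,-2.5],
    [60,15.5,21.3,33.3,-2],
  ],
)

```text
time: 8.8
tcp_pos: [0.3931, 0.3093, 0.1533]
orientation: [-0.172, 2.914, -0.022]
wrist_force: [0.8, 0.4, -0.6]
finger_gap: 0.0523
grasp_force: 0.0
```

```bash
python3 st.py
```

```text
8.8 tcp [0.3931 0.3093 0.1533] q [-1.2553 -0.0261  0.3735  2.0379  0.2173  0.9973  0.7011]
tool axes (cols x,y,z)
 [[-0.9686 -0.1145  0.2208]
 [-0.1179  0.993  -0.0021]
 [-0.2191 -0.0281 -0.9753]] 
tilt 12.75941233330487 heading of z -0.5406370102953889 wf [ 0.7833  0.4341 -0.6013] gap 0.052268111486931966 0.0
```

```bash
python3 - <<'E'
from plant import *
from h import *
np.set_printoptions(precision=4,suppress=True)
st=get_state();d={'state':st}
for n in("wrist","side","scene"):d[n]=snapshot(n)
pickle.dump(d,open("d3.pkl","wb"))
for n in d:
    if n=='state':continue
    w=cloud(d[n],st);f=d[n]["frame"].min(-1)
    m=np.all((w>[.36,.28,.034])&(w<[.44,.35,.05]),-1)&(f>90);P=w[m]
    if len(P)>4:print(n,"top",len(P),np.median(P,0),np.percentile(P,[3,97],axis=0))
    for nm,lo,hi in(("flat",[.3,.26,-.004],[.5,.37,.012]),):
        m=np.all((w>lo)&(w<hi),-1)&(f>120);P=w[m];q=P[:,:2]
        if len(P)>4:print(n,nm,len(P),cv2.minAreaRect(q.astype(np.float32)*1000),cv2.fitLine(q.astype(np.float32),cv2.DIST_HUBER,0,.001,.001).ravel())
W=d["wrist"]["frame"];cv2.imwrite("pics/w3.png",W)
E
```

```text
wrist top 463 [0.397  0.3145 0.0402] [[0.3858 0.3083 0.0365]
 [0.4103 0.3206 0.0414]]
wrist flat 3521 ((410.8851623535156, 318.357666015625), (120.862060546875, 39.72176742553711), 5.836782932281494) [0.9921 0.1253 0.3991 0.3161]
side top 55 [0.3957 0.3188 0.0374] [[0.3842 0.3114 0.0342]
 [0.4082 0.3243 0.0419]]
side flat 487 ((412.47882080078125, 306.9897766113281), (120.41878509521484, 60.6727409362793), 9.161080360412598) [0.9935 0.1135 0.4229 0.3229]
scene top 43 [0.4005 0.3178 0.0406] [[0.3878 0.3097 0.0343]
 [0.4144 0.3256 0.0447]]
scene flat 288 ((403.10516357421875, 313.0555419921875), (129.6260528564453, 67.38363647460938), 27.740175247192383) [0.9967 0.0808 0.4068 0.3195]
```

View pics/w3.png

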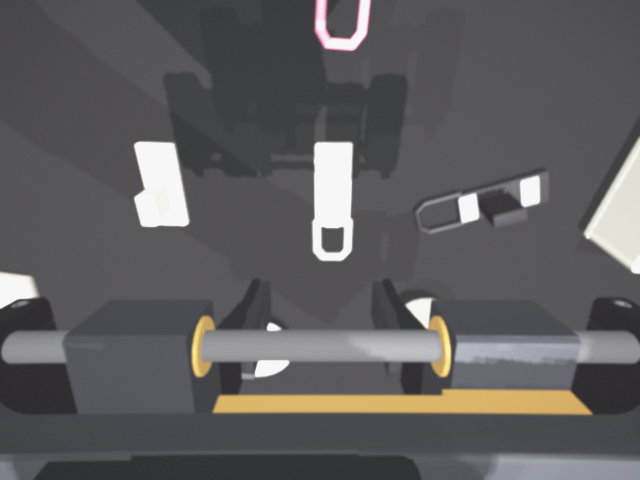

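The wrist view shows the white ringed carrier centred at (333,200), aligned with the tool; the pink ring at (342,20) and the black carrier at (480,200) are clear of the fingers. Descending and gripping.

Emit:
carry_out(
  plan=[
    [40,4.4,2,28,0],
    [40,4.4,2,28,0],
    [40,4.4,2,28,0],
    [40,4.4,2,28,0],
    [40,4.4,1.7,28,0],
  ],
  squeeze=35,
)

```text
time: 9.45
tcp_pos: [0.4033, 0.3161, 0.0139]
orientation: [-0.168, 2.913, -0.02]
wrist_force: [-0.6, 0.5, -0.9]
finger_gap: 0.0354
grasp_force: 0.0
```

```bash
python3 st.py
```

```text
9.45 tcp [0.4033 0.3161 0.0139] q [-1.2251  0.2245  0.3825  2.1341  0.1418  0.6562  0.7224]
tool axes (cols x,y,z)
 [[-0.9684 -0.112   0.2227]
 [-0.115   0.9934 -0.0005]
 [-0.2211 -0.0261 -0.9749]] 
tilt 12.865524154059207 heading of z -0.1260503168502656 wf [-0.5851  0.5252 -0.9389] gap 0.035421790655324345 0.0
```

Emit:
carry_out(
  plan=[
    [0,0,0,2,0],
    [0,0,0,0,0],
    [0,0,0,0,0],
    [0,0,0,0,0],
    [0,0,0,0,0],
  ],
)

```text
time: 9.95
tcp_pos: [0.4028, 0.3169, 0.0129]
orientation: [-0.171, 2.913, -0.019]
wrist_force: [-0.6, -2.9, 9.3]
finger_gap: 0.012
grasp_force: 35.0
```

Emit:
carry_out(
  plan=[
    [0,0,0,0,0],
    [0,0,0,0,0],
    [0,0,0,0,0],
  ],
)

```text
time: 10.25
tcp_pos: [0.4028, 0.3169, 0.0129]
orientation: [-0.171, 2.913, -0.019]
wrist_force: [-2.3, -3.1, 9.4]
finger_gap: 0.0118
grasp_force: 35.0
```

Emit:
carry_out(
  plan=[
    [0,-3,0,-12,0],
    [0,-6,0,-27,0],
    [0,0,0,0,8.5],
  ],
)

```text
time: 10.55
tcp_pos: [0.4034, 0.3191, 0.0549]
orientation: [0.047, 2.916, 0.009]
wrist_force: [0.6, 0.1, -1.8]
finger_gap: 0.0123
grasp_force: 35.0
```

Emit:
carry_out(
  plan=[
    [0,-15.1,-22,-34.1,0],
    [0,-15.1,-22,-34.1,0],
    [0,-15.1,-22,-34.1,0],
    [0,-15.1,-22,-34.1,0],
    [0,-15.1,-22,-34.1,0],
  ],
)

```text
time: 11.05
tcp_pos: [0.4346, 0.2041, 0.2359]
orientation: [0.046, 2.918, 0.004]
wrist_force: [0.0, 0.5, -2.1]
finger_gap: 0.012
grasp_force: 35.0
```

Emit:
carry_out(
  plan=[
    [0,-15.1,-22,-34.1,0],
    [0,-15.1,-22,-34.1,0],
    [0,-15.1,-22,-34.1,0],
    [0,-15.1,-22,-34.1,0],
    [0,-15.1,-22,-34.1,0],
  ],
)

```text
time: 11.55
tcp_pos: [0.467, 0.0917, 0.4182]
orientation: [0.046, 2.918, 0.005]
wrist_force: [1.0, 1.4, -1.2]
finger_gap: 0.0114
grasp_force: 35.0
```

```bash
python3 st.py
```

```text
11.55 tcp [0.467  0.0917 0.4182] q [-1.1109 -0.3086  0.5773  1.6664  0.2806  1.5407  1.0189]
tool axes (cols x,y,z)
 [[-0.9748  0.0307  0.2211]
 [ 0.0315  0.9995 -0.0002]
 [-0.221   0.0068 -0.9752]] 
tilt 12.776081536432773 heading of z -0.041900313506564126 wf [ 0.9553  1.3505 -1.2061] gap 0.011413079503135637 35.00070897862315
```

Emit:
carry_out(
  plan=[
    [0,-15.1,-22,-34.1,0],
    [0,-15.1,-22,-34.1,0],
    [0,-15.1,-22,-34.1,0],
    [0,-15.1,-22,-34.1,0],
    [0,-15.1,-22,-34.1,0],
  ],
)

```text
time: 12.05
tcp_pos: [0.4991, -0.0206, 0.6006]
orientation: [0.045, 2.917, 0.005]
wrist_force: [1.7, -2.1, -1.5]
finger_gap: 0.0118
grasp_force: 35.0
```

Emit:
carry_out(
  plan=[
    [0,-10,0,-49,0],
    [0,-10,0,-49,0],
    [0,-10,0,-49,0],
    [0,-10,0,-49,0],
    [0,-10,0,-49,0],
  ],
)

```text
time: 12.55
tcp_pos: [0.4827, -0.021, 0.7367]
orientation: [0.054, 2.8, -0.001]
wrist_force: [-0.4, -0.1, 0.1]
finger_gap: 0.0121
grasp_force: 35.0
```

```bash
python3 st.py
```

```text
12.55 tcp [ 0.4827 -0.021   0.7367] q [-0.9517  0.0708  1.0433  0.7042 -0.0911  2.0587  1.5554]
tool axes (cols x,y,z)
 [[-0.9417  0.0377  0.3343]
 [ 0.0374  0.9993 -0.0074]
 [-0.3344  0.0055 -0.9424]] 
tilt 19.53757313836575 heading of z -1.2744383339489322 wf [-0.3892 -0.1392  0.1236] gap 0.012098573646945112 34.999907445162535
```

Emit:
carry_out(
  plan=[
    [0,-16,0,-47,0],
    [0,-16,0,-47,0],
    [0,-16,0,-47,0],
    [0,-16,0,-47,0],
    [0,-16,0,-47,0],
  ],
)

```text
time: 13.05
tcp_pos: [0.4631, -0.0186, 0.8251]
orientation: [0.036, 2.601, 0.002]
wrist_force: [-5.2, -59.4, 1.9]
finger_gap: 0.0115
grasp_force: 34.9
```

```bash
python3 st.py
```

```text
13.05 tcp [ 0.4631 -0.0186  0.8251] q [-1.1527  0.0764  1.3398  0.5205 -0.1747  2.0588  1.5842]
tool axes (cols x,y,z)
 [[-0.8571  0.0251  0.5146]
 [ 0.026   0.9996 -0.0054]
 [-0.5145  0.0087 -0.8574]] 
tilt 30.969617110490525 heading of z -0.6063210644538081 wf [ -5.2479 -59.4139   1.8653] gap 0.011486356599261338 34.932250287383795
```

Emit:
carry_out(
  plan=[
    [0,0,0,0,0],
  ],
)

```text
time: 13.15
tcp_pos: [0.4637, -0.0158, 0.8255]
orientation: [0.03, 2.6, 0.002]
wrist_force: [0.6, 0.3, -1.1]
finger_gap: 0.0119
grasp_force: 35.0
```

Emit:
carry_out(
  plan=[
    [0,-3,0,-8,0],
    [0,-3,0,-8,0],
  ],
)

```text
time: 13.35
tcp_pos: [0.4607, -0.0198, 0.8294]
orientation: [0.043, 2.591, -0.002]
wrist_force: [0.1, -0.6, -1.0]
finger_gap: 0.0119
grasp_force: 35.0
```

```bash
python3 st.py
```

```text
13.35 tcp [ 0.4607 -0.0198  0.8294] q [-1.1244  0.056   1.2377  0.5124 -0.1062  2.0584  1.5594]
tool axes (cols x,y,z)
 [[-0.852   0.031   0.5226]
 [ 0.0301  0.9995 -0.0103]
 [-0.5227  0.007  -0.8525]] 
tilt 31.514096354224417 heading of z -1.1250892650808424 wf [ 0.0795 -0.5828 -1.0358] gap 0.011913803615357042 34.99971751123667
```

Emit:
carry_out(
  plan=[
    [0,-15,0,-25,0],
    [0,-15,0,-25,0],
    [0,-15,0,-25,0],
    [0,-15,0,-25,0],
    [0,-15,0,-25,0],
  ],
)

```text
time: 13.85
tcp_pos: [0.4496, -0.0193, 0.8774]
orientation: [0.039, 2.478, -0.003]
wrist_force: [0.4, -0.3, -0.5]
finger_gap: 0.0118
grasp_force: 35.0
```

```bash
python3 st.py
```

```text
13.85 tcp [ 0.4496 -0.0193  0.8774] q [-0.9144  0.0723  1.079   0.3811 -0.1573  2.0581  1.559 ]
tool axes (cols x,y,z)
 [[-0.7873  0.029   0.6159]
 [ 0.0274  0.9996 -0.012 ]
 [-0.6159  0.0074 -0.7878]] 
tilt 38.02245612975171 heading of z -1.114588903868091 wf [ 0.3729 -0.2612 -0.5312] gap 0.01181693223628259 34.99984458088875
```

Emit:
carry_out(
  plan=[
    [0,-18,0,-23,0],
    [0,-18,0,-23,0],
    [0,-18,0,-23,0],
  ],
)

```text
time: 14.15
tcp_pos: [0.4444, -0.019, 0.904]
orientation: [0.037, 2.412, -0.004]
wrist_force: [1.0, 0.1, -1.5]
finger_gap: 0.0118
grasp_force: 35.0
```

```bash
cat > plan.py <<'E'
from st import *
import sys
B=np.array([-.0569,.0007,.0231])   # bar centre in tool frame
seat=np.array([.671,-.131,.148]);yaw=np.radians(-2.4)
Rs=R.from_euler('z',yaw).as_matrix()
def report(B=B,seat=seat):
    bar=s['tcp_pos']+M@B
    print("bar world",bar,"bar in stand mm",(Rs.T@(bar-seat)*1000).round(1))
    print("tcp in stand",(Rs.T@(s['tcp_pos']-seat)*1000).round(1))
def shift(to,B=B,seat=seat):  # tool-axis shift in mm to bring bar to stand coords 'to' (mm)
    bar=s['tcp_pos']+M@B;return (M.T@(seat+Rs@(np.array(to)/1000.)-bar)*1000).round(1)
if __name__=="__main__":
    report()
    for a in sys.argv[1:]: print(a,shift(eval(a)))
E
python3 plan.py [-150,0,250] [-60,0,100] [-1,0,100]
```

```text
14.15 tcp [ 0.4444 -0.019   0.904 ] q [-0.7377  0.0928  0.9669  0.293  -0.2216  2.0581  1.5593]
tool axes (cols x,y,z)
 [[-0.745   0.0275  0.6665]
 [ 0.0255  0.9996 -0.0127]
 [-0.6666  0.0075 -0.7454]] 
tilt 41.80559162921168 heading of z -1.093502012247928 wf [ 0.9633  0.1399 -1.5292] gap 0.011760553989596682 34.9997382145375
bar world [ 0.5022 -0.02    0.9247] bar in stand mm [-173.3  103.8  776.7]
tcp in stand [-231.1  102.4  756. ]
[-150,0,250] [ 334.3 -108.1  406.6]
[-60,0,100] [ 367.2 -110.5  578.4]
[-1,0,100] [ 323.3 -111.4  617.7]
```

Tilt is now 41.8°, heading −1°. Moving to in front of and above the hook.

Emit:
carry_out(
  plan=[
    [0,28,-9,34,0],
    [0,28,-9,34,0],
    [0,28,-9,34,0],
    [0,28,-9,34,0],
    [0,28,-9,34,0],
  ],
)

```text
time: 14.65
tcp_pos: [0.437, -0.0562, 0.7552]
orientation: [0.103, 2.463, 0.079]
wrist_force: [0.8, -1.7, -0.1]
finger_gap: 0.0115
grasp_force: 35.0
```

Emit:
carry_out(
  plan=[
    [0,28,-9,34,0],
    [0,28,-9,34,0],
    [0,28,-9,34,0],
    [0,28,-9,34,0],
    [0,28,-9,34,0],
  ],
)

```text
time: 15.15
tcp_pos: [0.4286, -0.0675, 0.6374]
orientation: [0.078, 2.468, 0.07]
wrist_force: [-0.6, 0.5, -0.4]
finger_gap: 0.0117
grasp_force: 35.0
```

```bash
python3 plan.py [-150,2,250] [-150,2,75] [-80,2,75]
```

```text
15.15 tcp [ 0.4286 -0.0675  0.6374] q [-0.2059 -0.5     0.1522  1.4995  0.0715  1.4622  1.4782]
tool axes (cols x,y,z)
 [[-0.7813  0.0388  0.6229]
 [ 0.0739  0.9968  0.0307]
 [-0.6198  0.07   -0.7817]] 
tilt 38.58693519410865 heading of z 2.817044486432842 wf [-0.5515  0.4586 -0.3747] gap 0.0116546626267057 35.001455917954445
bar world [ 0.4875 -0.0703  0.6546] bar in stand mm [-185.9   52.9  506.6]
tcp in stand [-244.8   53.2  489.4]
[-150,2,250] [128.8 -68.9 220. ]
[-150,2,75] [237.3 -81.1 356.8]
[-80,2,75] [182.4 -81.3 400.3]
```

```bash
python3 plan.py [-95,2,430] [-95,2,300]
```

```text
15.15 tcp [ 0.4286 -0.0675  0.6374] q [-0.2059 -0.5     0.1522  1.4995  0.0715  1.4622  1.4782]
tool axes (cols x,y,z)
 [[-0.7813  0.0388  0.6229]
 [ 0.0739  0.9968  0.0307]
 [-0.6198  0.07   -0.7817]] 
tilt 38.58693519410865 heading of z 2.817044486432842 wf [-0.5515  0.4586 -0.3747] gap 0.0116546626267057 35.001455917954445
bar world [ 0.4875 -0.0703  0.6546] bar in stand mm [-185.9   52.9  506.6]
tcp in stand [-244.8   53.2  489.4]
[-95,2,430] [-25.8 -56.4 113.5]
[-95,2,300] [ 54.7 -65.5 215.1]
```

Emit:
carry_out(
  plan=[
    [0,-8.5,-19,38,0],
    [0,-8.5,-19,38,0],
    [0,-8.5,-19,38,0],
    [0,20,-2,25,0],
    [0,20,-2,25,-3.5],
  ],
)

```text
time: 15.65
tcp_pos: [0.5176, -0.1225, 0.4949]
orientation: [0.003, 2.47, 0.042]
wrist_force: [0.8, -0.2, -1.1]
finger_gap: 0.0114
grasp_force: 35.0
```

```bash
python3 plan.py [-95,2,300] [-95,2,160]  [-95,2,75]
```

```text
15.65 tcp [ 0.5176 -0.1225  0.4949] q [-0.2445 -0.4294  0.3321  1.7562  0.0446  1.1262  1.6696]
tool axes (cols x,y,z)
 [[-0.7831 -0.0084  0.6218]
 [ 0.0129  0.9995  0.0298]
 [-0.6217  0.0313 -0.7826]] 
tilt 38.49917943534654 heading of z 2.739852704317993 wf [ 0.7748 -0.1862 -1.0986] gap 0.011438302468259323 35.00067195855081
bar world [ 0.5766 -0.1218  0.5122] bar in stand mm [-94.7   5.2 364.2]
tcp in stand [-153.6    2.1  346.9]
[-95,2,300] [40.2 -5.2 49.9]
[-95,2,160] [127.2  -9.6 159.5]
[-95,2,75] [180.1 -12.2 226. ]
```

Emit:
carry_out(
  plan=[
    [0,25.4,-1.9,32,0],
    [0,25.4,-1.9,32,0],
    [0,25.4,-1.9,32,0],
    [0,25.4,-1.9,32,0],
    [0,25.4,-1.9,32,0],
  ],
)

```text
time: 16.15
tcp_pos: [0.5173, -0.125, 0.2909]
orientation: [0.002, 2.468, 0.043]
wrist_force: [1.1, 0.1, -1.7]
finger_gap: 0.0117
grasp_force: 35.0
```

```bash
python3 plan.py [-95,0,75] [-60,0,75]; python3 - <<'E'
from plant import *
from h import *
import plan
st=get_state();d={'state':st}
for n in("scene","side"):d[n]=snapshot(n)
pickle.dump(d,open("d4.pkl","wb"))
o=[]
for n,(u0,v0,w_,h_) in(("scene",(190,140,150,170)),("side",(230,110,150,170))):
    f=d[n]["frame"].copy();f=f[v0:v0+h_,u0:u0+w_];f=cv2.resize(f,None,fx=2.66,fy=2.66,interpolation=cv2.INTER_CUBIC)
    bar=st['tcp_pos']+plan.M@plan.B
    for P,c in((bar,(0,0,255)),(plan.seat,(0,255,0)),(plan.seat+plan.Rs@[-.016,0,.031],(255,0,0)),(plan.seat+plan.Rs@[.02,0,.03],(255,255,0))):
        u=((proj(d[n],P)[0]-[u0,v0])*2.66).astype(int);cv2.drawMarker(f,(int(u[0]),int(u[1])),c,cv2.MARKER_CROSS,9,1)
    o.append(f)
cv2.imwrite("pics/p4.png",np.hstack(o))
E
```

```text
16.15 tcp [ 0.5173 -0.125   0.2909] q [-0.2327 -0.4298  0.3988  2.171   0.023   0.7097  1.7455]
tool axes (cols x,y,z)
 [[-0.782  -0.0092  0.6232]
 [ 0.0126  0.9995  0.0305]
 [-0.6232  0.0317 -0.7814]] 
tilt 38.60661838428257 heading of z 2.799582567585784 wf [ 1.1213  0.081  -1.7186] gap 0.01168525666220089 34.9999834690243
bar world [ 0.5762 -0.1243  0.3083] bar in stand mm [-95.    2.7 160.3]
tcp in stand [-153.8   -0.5  142.9]
[-95,0,75] [53.2 -5.4 66.5]
[-60,0,75] [25.9 -7.2 88.2]
16.15 tcp [ 0.5173 -0.125   0.2909] q [-0.2327 -0.4298  0.3988  2.171   0.023   0.7097  1.7455]
tool axes (cols x,y,z)
 [[-0.782  -0.0092  0.6232]
 [ 0.0126  0.9995  0.0305]
 [-0.6232  0.0317 -0.7814]] 
tilt 38.60661838428257 heading of z 2.799582567585784 wf [ 1.1213  0.081  -1.7186] gap 0.01168525666220089 34.9999834690243
```

View pics/p4.png

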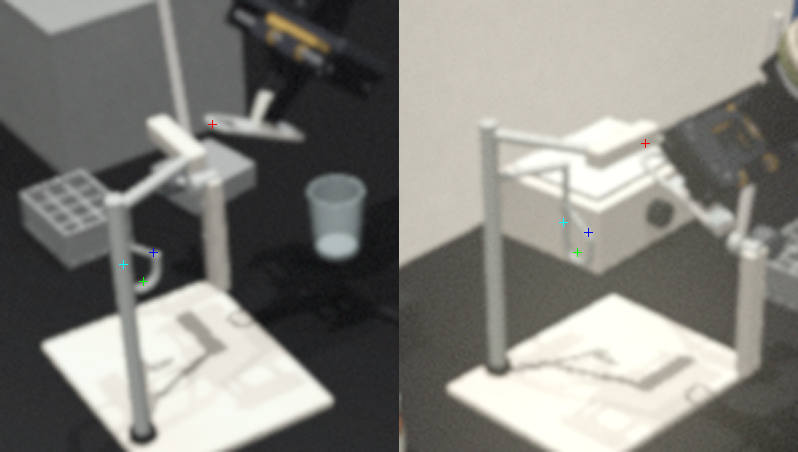

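Scene half: the ring end is at about (207,120) against the predicted bar (212,124), and the hook markers (green/blue) lie on the hook at (145,280)/(154,252). Side half: the ring is near (650,155) and the hook near (577,252). I'll check the ring end numerically from depth.

```bash
python3 - <<'E'
from h import *
import plan
np.set_printoptions(precision=4,suppress=True)
d=pickle.load(open("d4.pkl","rb"));st=d['state'];M=plan.R.from_rotvec(st['orientation']).as_matrix()
for n in("scene","side"):
    w=cloud(d[n]);f=d[n]["frame"].min(-1);p=(w-st['tcp_pos'])@M*1000
    m=(p[...,0]<-15)&(p[...,0]>-75)&(abs(p[...,1])<28)&(p[...,2]>-10)&(p[...,2]<45)
    P=p[m];P=P[P[:,0].argsort()]
    print(n,len(P),"xmin pct",np.percentile(P[:,0],[1,5,10]) if len(P) else 0)
    for a in range(-70,-15,8):
        q=P[(P[:,0]>=a)&(P[:,0]<a+8)]
        if len(q)>2:print(a,len(q),"y",np.percentile(q[:,1],[5,50,95]).round(1),"z med",np.median(q[:,2]).round(1))
for n in("scene","side"):
    w=cloud(d[n]);p=(w-plan.seat)@plan.Rs*1000
    m=(abs(p[...,1])<15)&(p[...,0]>-30)&(p[...,0]<35)&(p[...,2]>-20)&(p[...,2]<60);P=p[m]
    for a in range(-20,60,10):
        q=P[(P[:,2]>=a)&(P[:,2]<a+10)]
        if len(q)>1:print(n,"hook z",a,len(q),"x",np.percentile(q[:,0],[0,50,100]).round(1),"y",np.median(q[:,1]).round(1))
E
```

```text
16.25 tcp [ 0.515  -0.1243  0.2861] q [-0.233  -0.4276  0.3995  2.1754  0.0231  0.7127  1.7452]
tool axes (cols x,y,z)
 [[-0.7879 -0.0095  0.6157]
 [ 0.0126  0.9994  0.0315]
 [-0.6156  0.0326 -0.7874]] 
tilt 38.059211233807424 heading of z 2.928696521089581 wf [-0.1276  0.2903 -0.7392] gap 0.011950727025993826 34.99973357655108
scene 85 xmin pct [-64.1143 -62.3039 -60.9625]
-70 7 y [-1.7  1.8 13.5] z med 20.6
-62 11 y [-7.9 11.  19.2] z med 20.7
-54 10 y [-13.9  12.9  22.3] z med 18.0
-46 10 y [-14.   16.6  21.1] z med 17.3
-38 12 y [-17.8   4.3  21.6] z med 15.9
-30 15 y [-13.6  -5.8  22.9] z med 13.3
-22 20 y [-12.    4.4  16.6] z med 9.5
side 54 xmin pct [-73.969  -73.7625 -72.3402]
-54 7 y [-8.1  3.6 12.7] z med 27.2
-46 15 y [-10.4   6.4  16.5] z med 25.8
-38 8 y [-10.   14.7  20.7] z med 24.8
-30 7 y [-2.1 15.6 18.3] z med 22.1
-22 6 y [ 8.2 14.6 17.8] z med 21.1
scene hook z -10 19 x [-13.2   0.5  10.2] y 0.8
scene hook z 0 17 x [-22.3 -10.7  14.1] y 3.6
scene hook z 10 7 x [-21.6 -16.1 -13.4] y 2.2
scene hook z 20 9 x [-19.3 -15.7 -12.3] y 0.6
scene hook z 30 10 x [-16.1  -9.9   2.5] y 1.7
scene hook z 40 6 x [-5.7  1.7  5.7] y 3.3
scene hook z 50 4 x [ 7.9 11.2 13.6] y 6.3
side hook z -20 2 x [-5.3  2.   9.3] y -1.7
side hook z -10 21 x [-17.2   0.9  14.8] y 1.5
side hook z 0 20 x [-23.5   1.4  18.8] y 0.5
side hook z 10 20 x [-22.5  -2.9  19.5] y 0.3
side hook z 20 18 x [-21.6  12.3  19.6] y 0.7
side hook z 30 22 x [-23.3  -7.3  18.3] y 0.8
side hook z 40 19 x [-8.3  6.6 16.7] y 0.2
side hook z 50 20 x [ 8.5 14.4 22.5] y 0.8
```

```bash
sed -i 's/B=np.array(.*/B=np.array([-.058,.0015,.0231])/' plan.py; python3 plan.py [-95,0,57] [-1,0,57]
```

```text
16.25 tcp [ 0.515  -0.1243  0.2861] q [-0.233  -0.4276  0.3995  2.1754  0.0231  0.7127  1.7452]
tool axes (cols x,y,z)
 [[-0.7879 -0.0095  0.6157]
 [ 0.0126  0.9994  0.0315]
 [-0.6156  0.0326 -0.7874]] 
tilt 38.059211233807424 heading of z 2.928696521089581 wf [-0.1276  0.2903 -0.7392] gap 0.011950727025993826 34.99973357655108
bar world [ 0.5749 -0.1228  0.3036] bar in stand mm [-96.4   4.2 155.6]
tcp in stand [-156.2    0.2  138.1]
[-95,0,57] [59.7 -7.5 78.3]
[-1,0,57] [-14.3 -12.3 136. ]
```

Emit:
carry_out(
  plan=[
    [0,15,-1.9,19.5,0],
    [0,15,-1.9,19.5,0],
    [0,15,-1.9,19.5,0],
    [0,15,-1.9,19.5,0],
  ],
)

```text
time: 16.65
tcp_pos: [0.521, -0.1298, 0.196]
orientation: [0.001, 2.465, 0.042]
wrist_force: [-0.4, 0.2, -1.2]
finger_gap: 0.0116
grasp_force: 35.0
```

```bash
python3 plan.py [-50,0,57] [-1,0,57]
```

```text
16.65 tcp [ 0.521  -0.1298  0.196 ] q [-0.3032 -0.3384  0.5241  2.3093 -0.0431  0.4751  1.8539]
tool axes (cols x,y,z)
 [[-0.7802 -0.0096  0.6255]
 [ 0.0118  0.9995  0.0301]
 [-0.6255  0.0308 -0.7796]] 
tilt 38.77243085041769 heading of z 2.754282406261082 wf [-0.4135  0.191  -1.2133] gap 0.011599791738546382 34.99987168237567
bar world [ 0.5807 -0.1282  0.2143] bar in stand mm [-90.4  -1.   66.3]
tcp in stand [-149.9   -5.    48. ]
[-50,0,57] [-25.7  -1.3  32.5]
[-1,0,57] [-63.9  -3.9  63.1]
```

Emit:
carry_out(
  plan=[
    [0,-12.8,-0.7,16,0],
    [0,-12.8,-0.7,16,0],
    [0,-12.8,-0.8,10.5,0],
    [0,-12.8,-0.8,10.5,0],
    [0,-12.8,-0.8,10,0],
  ],
)

```text
time: 17.15
tcp_pos: [0.6114, -0.1316, 0.1874]
orientation: [-0.0, 2.466, 0.043]
wrist_force: [0.4, 0.3, -1.3]
finger_gap: 0.0115
grasp_force: 35.0
```

Emit:
carry_out(
  plan=[
    [0,0,0,0,0],
  ],
)

```text
time: 17.25
tcp_pos: [0.612, -0.1313, 0.1874]
orientation: [-0.001, 2.465, 0.042]
wrist_force: [-0.6, -0.2, -1.0]
finger_gap: 0.0118
grasp_force: 35.0
```

```bash
python3 plan.py [-1,0,30] [-1,0,0] [-1,0,-1]; python3 - <<'E'
from plant import *
from h import *
import plan
st=get_state();d={'state':st}
for n in("scene","side"):d[n]=snapshot(n)
pickle.dump(d,open("d5.pkl","wb"))
o=[]
for n,(u0,v0,w_,h_) in(("scene",(215,190,70,75)),("side",(265,140,70,75))):
    f=d[n]["frame"][v0:v0+h_,u0:u0+w_];k=5.7;f=cv2.resize(f,None,fx=k,fy=k,interpolation=cv2.INTER_CUBIC)
    bar=st['tcp_pos']+plan.M@plan.B
    for P,c in((bar,(0,0,255)),(plan.seat,(0,255,0)),(plan.seat+plan.Rs@[-.016,0,.031],(255,0,0))):
        u=((proj(d[n],P)[0]-[u0,v0])*k).astype(int);cv2.drawMarker(f,(int(u[0]),int(u[1])),c,cv2.MARKER_CROSS,9,1)
    o.append(f)
cv2.imwrite("pics/p5.png",np.hstack(o))
E
```

```text
17.25 tcp [ 0.612  -0.1313  0.1874] q [-0.5093 -0.0797  0.7362  2.1479 -0.3194  0.4186  2.0654]
tool axes (cols x,y,z)
 [[-0.7802 -0.0117  0.6254]
 [ 0.0096  0.9995  0.0306]
 [-0.6255  0.0299 -0.7797]] 
tilt 38.769316690332644 heading of z 2.802325789478638 wf [-0.5673 -0.2068 -0.9826] gap 0.011769686572085372 34.999873358756304
bar world [ 0.6717 -0.1297  0.2057] bar in stand mm [ 0.6  1.4 57.7]
tcp in stand [-58.9  -2.8  39.4]
[-1,0,30] [18.6 -2.1 20.5]
[-1,0,0] [37.4 -3.  43.9]
[-1,0,-1] [38.  -3.  44.7]
17.25 tcp [ 0.612  -0.1313  0.1874] q [-0.5093 -0.0797  0.7362  2.1479 -0.3194  0.4186  2.0654]
tool axes (cols x,y,z)
 [[-0.7802 -0.0117  0.6254]
 [ 0.0096  0.9995  0.0306]
 [-0.6255  0.0299 -0.7797]] 
tilt 38.769316690332644 heading of z 2.802325789478638 wf [-0.5673 -0.2068 -0.9826] gap 0.011769686572085372 34.999873358756304
```

View pics/p5.png

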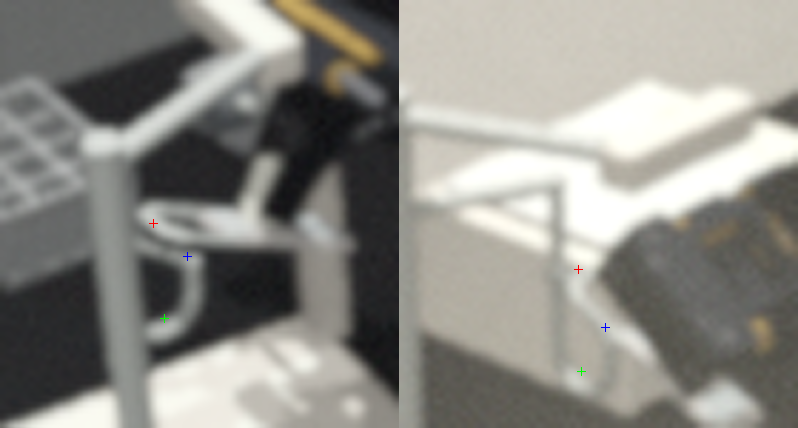

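Scene half: the ring end is at about (145,220), over the gate and behind the nose marker (187,257), and the nose lies inside the ring opening. Side half agrees: the ring is above the hook at (575,285). Pushing down.

Emit:
carry_out(
  plan=[
    [0,6.5,-0.5,7,0],
    [0,6.3,-0.5,7.4,0],
    [0,6.3,-0.5,7.4,0],
  ],
)

```text
time: 17.65
tcp_pos: [0.6078, -0.1326, 0.1567]
orientation: [0.002, 2.466, 0.044]
wrist_force: [-1.1, 0.9, 0.8]
finger_gap: 0.0116
grasp_force: 35.0
```

Emit:
carry_out(
  plan=[
    [0,6.3,-0.5,7.4,0],
    [0,6.3,-0.5,7.4,0],
  ],
)

```text
time: 17.85
tcp_pos: [0.607, -0.1327, 0.1368]
orientation: [0.001, 2.467, 0.044]
wrist_force: [-0.7, 0.3, -0.3]
finger_gap: 0.0118
grasp_force: 35.0
```

```bash
python3 plan.py [-1,0,0] [-1,0,-1]
```

```text
17.85 tcp [ 0.607  -0.1327  0.1368] q [-0.5488  0.0156  0.8147  2.2069 -0.6577  0.339   2.3919]
tool axes (cols x,y,z)
 [[-0.7812 -0.0103  0.6241]
 [ 0.0122  0.9994  0.0316]
 [-0.6241  0.0323 -0.7807]] 
tilt 38.677564448541894 heading of z 2.900776761101329 wf [-0.7379  0.2995 -0.2764] gap 0.011804345172912773 34.99959424138069
bar world [ 0.6667 -0.1311  0.155 ] bar in stand mm [-4.3 -0.3  7. ]
tcp in stand [-63.9  -4.3 -11.2]
[-1,0,0] [ 1.8 -0.1  7.6]
[-1,0,-1] [ 2.4 -0.1  8.3]
```

Emit:
carry_out(
  plan=[
    [0,1,0,4,0],
    [0,1.4,0,4.3,0],
    [0,0,0,0,0],
  ],
)

```text
time: 18.15
tcp_pos: [0.6109, -0.1326, 0.1293]
orientation: [0.001, 2.466, 0.043]
wrist_force: [1.2, -0.3, 1.1]
finger_gap: 0.0116
grasp_force: 35.0
```

```bash
python3 plan.py [-1,0,-1]; python3 - <<'E'
from plant import *
from h import *
import plan
d={n:snapshot(n) for n in("scene","side")}
pickle.dump(d,open("d6.pkl","wb"))
for n in d:
    w=cloud(d[n]);p=(w-plan.seat)@plan.Rs*1000
    m=(abs(p[...,1])<8)&(p[...,0]>-28)&(p[...,0]<30)&(p[...,2]>-20)&(p[...,2]<60);P=p[m]
    for a in range(-20,60,8):
        q=P[(P[:,2]>=a)&(P[:,2]<a+8)]
        if len(q)>1:print(n,"z",a,len(q),"x",np.sort(q[:,0]).round(0)[::max(1,len(q)//6)])
E
```

```text
18.15 tcp [ 0.6109 -0.1326  0.1293] q [-0.5394  0.0474  0.8102  2.2052 -0.749   0.3339  2.4724]
tool axes (cols x,y,z)
 [[-0.7809 -0.01    0.6246]
 [ 0.012   0.9995  0.0309]
 [-0.6246  0.0316 -0.7803]] 
tilt 38.70902338396576 heading of z 2.8303357696917115 wf [ 1.1999 -0.3123  1.1413] gap 0.011647410926475603 34.99987210147083
bar world [ 0.6706 -0.131   0.1476] bar in stand mm [-0.4 -0.1 -0.4]
tcp in stand [-60.   -4.1 -18.7]
[-1,0,-1] [0.9 0.1 0.1]
18.15 tcp [ 0.6109 -0.1326  0.1293] q [-0.5394  0.0474  0.8102  2.2052 -0.749   0.3339  2.4724]
tool axes (cols x,y,z)
 [[-0.7809 -0.01    0.6246]
 [ 0.012   0.9995  0.0309]
 [-0.6246  0.0316 -0.7803]] 
tilt 38.70902338396576 heading of z 2.8303357696917115 wf [ 1.1999 -0.3123  1.1413] gap 0.011647410926475603 34.99987210147083
scene z -12 9 x [-19. -15.  -2.  -1.   2.   2.   5.   7.   8.]
scene z -4 20 x [-17. -10.  -8.  -0.   4.   6.  10.]
scene z 4 14 x [-21. -16. -14. -14. -10.   2.   3.]
scene z 12 4 x [-21. -20. -16. -16.]
scene z 20 7 x [-19. -17. -16. -14. -13. -13. -12.]
scene z 28 8 x [-18. -15. -14. -14. -13. -12. -11.  -5.]
scene z 36 5 x [-7. -5. -4. -2.  4.]
scene z 44 7 x [ 1.  3.  5.  5.  7.  8. 10.]
side z -12 9 x [-17. -11.  -9.  -7.  -7.  -3.  11.  12.  12.]
side z -4 21 x [-15.  -8.  -6.  -1.   6.  11.  12.]
side z 4 10 x [-14.  -6.  13.  14.  14.  16.  17.  18.  18.  19.]
side z 12 8 x [-18. -16.  12.  13.  14.  15.  18.  19.]
side z 20 17 x [-25. -21. -18. -14.  11.  14.  17.  18.  18.]
side z 28 16 x [-25. -19. -17. -11. -10.  15.  16.  20.]
side z 36 13 x [-10.  -5.  -3.   6.  12.  14.  20.]
side z 44 16 x [-6.  2.  4.  6. 11. 11. 13. 17.]
side z 52 18 x [ 8. 11. 11. 13. 14. 17.]
```

The gate is back on its shut line and the bar is at the seat. Releasing and backing out along the tool axis.

Emit:
carry_out(
  plan=[
    [70,0,0,0,0],
    [70,0,0,0,0],
    [70,0,0,0,0],
    [70,0,0,0,0],
    [70,0,0,0,0],
  ],
)

```text
time: 18.75
tcp_pos: [0.6103, -0.1324, 0.1281]
orientation: [0.001, 2.469, 0.042]
wrist_force: [-0.9, -0.4, 0.5]
finger_gap: 0.044
grasp_force: 0.0
```

Emit:
carry_out(
  plan=[
    [70,0,0,0,0],
    [70,0,0,0,0],
    [70,0,0,-10,0],
    [70,0,0,-20,0],
    [70,0,0,-25,0],
  ],
)

```text
time: 19.25
tcp_pos: [0.5754, -0.1342, 0.1708]
orientation: [0.0, 2.47, 0.041]
wrist_force: [1.1, 0.7, -1.0]
finger_gap: 0.0609
grasp_force: 0.0
```

Emit:
carry_out(
  plan=[
    [70,0,0,-30,0],
    [70,0,0,-30,0],
    [70,0,0,-30,0],
    [70,0,0,0,0],
    [70,0,0,0,0],
  ],
)

```text
time: 19.75
tcp_pos: [0.5201, -0.1371, 0.242]
orientation: [0.002, 2.467, 0.043]
wrist_force: [0.1, 0.2, -0.8]
finger_gap: 0.0608
grasp_force: 0.0
```

```bash
python3 - <<'E'
from plant import *
from h import *
import plan
d={n:snapshot(n) for n in("scene","side")}
pickle.dump(d,open("d7.pkl","wb"))
for n in d:
    w=cloud(d[n]);p=(w-plan.seat)@plan.Rs*1000
    m=(abs(p[...,1])<25)&(p[...,0]>-60)&(p[...,0]<40)&(p[...,2]>-125)&(p[...,2]<60);P=p[m]
    for a in range(-128,60,12):
        q=P[(P[:,2]>=a)&(P[:,2]<a+12)]
        if len(q)>1:print(n,"z",a,len(q),"x",np.percentile(q[:,0],[5,50,95]).round(0),"y",np.percentile(q[:,1],[5,50,95]).round(0))
    p=(w-plan.seat)@plan.Rs*1000
    g=np.all((p>[-145,-200,100])&(p<[-105,-100,260]),-1);print(n,"guard rod pts",g.sum(),p[g].mean(0))
a=d["scene"]["frame"][140:310,190:340];b=d["side"]["frame"][110:280,230:380]
cv2.imwrite("pics/p7.png",np.hstack([cv2.resize(x,(400,453),interpolation=cv2.INTER_CUBIC) for x in(a,b)]))
E
```

```text
19.75 tcp [ 0.5201 -0.1371  0.242 ] q [-0.3113 -0.3991  0.5176  2.24    0.0281  0.597   1.7896]
tool axes (cols x,y,z)
 [[-0.781  -0.0097  0.6244]
 [ 0.0119  0.9995  0.0305]
 [-0.6244  0.0312 -0.7805]] 
tilt 38.69298475075027 heading of z 2.794459915268949 wf [ 0.0615  0.2058 -0.7998] gap 0.06077805039082629 0.0
scene z -92 3 x [10. 11. 12.] y [ 4.  9. 11.]
scene z -80 17 x [-1.  9. 17.] y [ 4.  9. 14.]
scene z -68 29 x [ 0. 10. 39.] y [-9.  7. 15.]
scene z -56 21 x [10. 31. 37.] y [-17.   0.  12.]
scene z -32 3 x [16. 17. 17.] y [ 9. 16. 16.]
scene z -20 10 x [ 3. 12. 17.] y [-5. 13. 20.]
scene z -8 40 x [-12.   3.  12.] y [-13.   3.  19.]
scene z 4 21 x [-20. -13.   5.] y [-2.  3. 10.]
scene z 16 8 x [-20. -15. -13.] y [-4.  1.  7.]
scene z 28 11 x [-16. -11.  -4.] y [-2.  4.  6.]
scene z 40 9 x [-5.  2.  7.] y [-2.  2.  5.]
scene z 52 2 x [13. 14. 14.] y [8. 8. 8.]
scene guard rod pts 224 [-124.6291 -139.8128  181.2623]
side z -116 11 x [25. 27. 37.] y [-13.   1.  12.]
side z -104 24 x [21. 26. 30.] y [-12.   4.  12.]
side z -92 26 x [-14.  19.  27.] y [ 0.  5. 12.]
side z -80 44 x [-18.   3.  22.] y [ 0.  7. 14.]
side z -68 63 x [-20.   0.  20.] y [-7.  4. 10.]
side z -56 35 x [ 0. 10. 16.] y [-16.   1.  14.]
side z -44 34 x [ 5.  8. 12.] y [-19.  -2.  13.]
side z -32 12 x [ 1.  7. 11.] y [-19.   7.  16.]
side z -20 10 x [-6.  5.  8.] y [-12.   8.  13.]
side z -8 43 x [-17.  -1.  15.] y [-7.  2. 11.]
side z 4 21 x [-22.  13.  19.] y [-2. -0.  4.]
side z 16 23 x [-25. -15.  20.] y [-5.  0.  4.]
side z 28 26 x [-20.  -1.  20.] y [-5. -1.  3.]
side z 40 19 x [-2. 11. 18.] y [-4.  2.  5.]
side z 52 18 x [ 7. 12. 21.] y [-7.  0.  6.]
side guard rod pts 169 [-129.6355 -145.3041  208.9792]
```

```bash
python3 -c "
import st"
```

```text
19.85 tcp [ 0.5199 -0.1367  0.2404] q [-0.3126 -0.3966  0.5185  2.2406  0.028   0.5969  1.7896]
tool axes (cols x,y,z)
 [[-0.7829 -0.0103  0.6221]
 [ 0.0112  0.9995  0.0306]
 [-0.6221  0.031  -0.7824]] 
tilt 38.52243750526563 heading of z 2.8207195406910848 wf [-0.116  -0.4687 -0.3192] gap 0.0611638748119732 0.0
```

Carrier hangs below the hook (down to z≈−116), gate on its shut line, guard up. I'll let the swing die out, then hand in.

Emit:
carry_out(
  plan=[
    [70,0,0,-20,0],
    [70,0,0,-20,0],
    [70,0,0,0,0],
    [70,0,0,0,0],
    [70,0,0,0,0],
  ],
)

```text
time: 20.35
tcp_pos: [0.4951, -0.1378, 0.2712]
orientation: [0.0, 2.471, 0.043]
wrist_force: [-0.1, 0.7, -0.9]
finger_gap: 0.061
grasp_force: 0.0
```

Emit:
carry_out(
  plan=[
    [70,0,0,0,0],
    [70,0,0,0,0],
    [70,0,0,0,0],
    [70,0,0,0,0],
    [70,0,0,0,0],
  ],
)

```text
time: 20.85
tcp_pos: [0.4951, -0.1381, 0.2727]
orientation: [0.001, 2.468, 0.042]
wrist_force: [-0.3, -0.3, 0.2]
finger_gap: 0.0609
grasp_force: 0.0
```

Emit:
carry_out(
  plan=[
    [70,0,0,0,0],
    [70,0,0,0,0],
    [70,0,0,0,0],
    [70,0,0,0,0],
    [70,0,0,0,0],
  ],
)

```text
time: 21.35
tcp_pos: [0.4951, -0.1381, 0.2727]
orientation: [0.001, 2.468, 0.042]
wrist_force: [-0.5, -0.3, 0.6]
finger_gap: 0.0607
grasp_force: 0.0
```

Emit:
carry_out(
  plan=[
    [70,0,0,0,0],
    [70,0,0,0,0],
    [70,0,0,0,0],
    [70,0,0,0,0],
    [70,0,0,0,0],
  ],
)

```text
time: 21.85
tcp_pos: [0.4951, -0.1381, 0.2727]
orientation: [0.001, 2.468, 0.042]
wrist_force: [0.2, 0.6, -0.9]
finger_gap: 0.0606
grasp_force: 0.0
```

```bash
python3 - <<'E'
from plant import *
from h import *
import plan
for k in range(2):
    w=cloud(snapshot("side"));p=(w-plan.seat)@plan.Rs*1000
    for lo,hi in(([-30,-25,-125],[40,25,-95]),([-30,-10,28],[10,10,50]),([-145,-200,100],[-105,-100,260])):
        m=np.all((p>lo)&(p<hi),-1);print(m.sum(),np.median(p[m],0).round(1))
print(close_job())
E
```

```text
21.85 tcp [ 0.4951 -0.1381  0.2727] q [-0.2337 -0.4786  0.4399  2.2279  0.0394  0.6966  1.7779]
tool axes (cols x,y,z)
 [[-0.7821 -0.0102  0.6231]
 [ 0.0112  0.9995  0.0304]
 [-0.6231  0.0307 -0.7816]] 
tilt 38.59636424893189 heading of z 2.7932709418959725 wf [ 0.1696  0.5764 -0.857 ] gap 0.060594020425440515 0.0
19 [  32.7   -5.4 -100.9]
23 [-5.3 -0.  37.6]
202 [-130.1 -143.9  199.4]
21 [  24.8  -10.4 -101.1]
24 [-7.7  0.4 36.1]
203 [-130.4 -143.   199.7]
the job is handed in; nothing more can be done
None
```

I handed the job in at about 22 s. The last depth readings show the carrier hanging from the hook (perhaps still swinging a little), the gate shut behind its ring and the guard arm standing open, with the gripper clear; no verdict came back.

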